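# Clamp the tremolo blocks in the spring jig under the work lamp

### The arm

A 6-joint arm with a two-finger parallel gripper is mounted at the origin on the work surface. World frame = base frame: x ahead of the robot, y to its left, z up, the work surface at z = 0. Lengths are in mm, angles in degrees, forces in N, time in s.
With the tool pointing down it reaches from about 350 to 850 mm from the base axis. Payload 8.1 kg.
Tool frame: the origin (TCP) lies on the centre line of the jaws, within the pads' length; the fingertips stand 14 mm ahead of it and the grasp point (between the pads) lies 5 mm behind it; z points along the fingers, y is the line along which they close (so a half turn about z gives the same grasp; the last joint's range is limited). The gripper opens to 85 mm and grips with 20 to 120 N. Pads are 22 mm wide; open, the fingers measure 114 mm over their backs; the gripper's body (76 mm by 85 mm) begins 54 mm behind the grasp point. The pads swing forward as they close: fully open they stand 13 mm farther back than shut.
Start: joints at [63.232, 7.471, 85.268, -0, 87.261, -4.893], TCP at [223.534, 556.81, 245.292] pointing down, gripper open.
Joint ranges: [-169.43, 169.43], [-51.17, 129.36], [1.28, 143.12], [-76.62, 256.62], [0, 156.53], [-152.29, 152.29]. Speed limits (degrees/s): [136.94, 136.94, 159.86, 180, 180, 180].

### API

Orientations are given as [roll, pitch, yaw] about the fixed x, y, z axes, in that order (R = Rz(yaw) Ry(pitch) Rx(roll)).
In Python, from bench import sense, snapshot, camera_info, hand_in gives the robot as it stands. The module is installed in compiled form; this text tells all that it offers.
- The arm moves only by the tool apply_moves, never from a script. Its argument "deltas" is a list of rows, each a list of 7 numbers: the shift along the tool's x, y, z scaled (see below), then the turn, a rotation vector about the tool's x, y, z scaled (see below), then the opening, from 0 (shut) to 1 (fully open). In form: [[dx, dy, dz, ax, ay, az, claw], ...]. A call has 1 to 8 rows; each row shifts and turns the commanded pose from where the row before left it, along the tool's axes as they then stand; what a row does not reach is not made up. The controller multiplies each number of a shift by 0.03 m and each number of a turn by 0.08 rad. A row lasts 1/8 s, in which the tool goes at most 62.5 mm and 10.7 degrees, less where a joint would pass 70% of its speed; a pose out of reach is approached as far as the arm can. A call with a number of a shift or a turn outside -1 to 1 is refused whole. A call with a gripper value outside its range is refused whole. The fingers move at their own pace and stop on an object; "grip_force" is the grip in N (left out, the last holds). Time passes only in rows, so rows that do not move let the fingers close. It gives the time, the measured TCP pose, the force, the opening and the grip force at its end, in the units of the state.
- sense(): the state, without advancing time (a new reading comes with each control period).
- snapshot(name): name is "scene" or "top"; returns the picture (400x640x3 uint8, red, green, blue); there is no depth.
- camera_info(name): a dict with "vertical_fov" (degrees; the focal length in pixels is half the picture's height over the tangent of half this angle, whatever the lens; pixels are square), "cx", "cy" (the principal point, pixels), "origin" and "rotation" of the camera in the world. Camera axes: x right, y up, looking along -z (the intrinsics and any distortion apply to the point x, -y, -z); pixel columns grow to the right and rows downward; lengths in mm; the calibration is good to about 2 mm. A picture is of the moment at which its call begins. camera_info takes no time and is no camera call.
- hand_in(): hands the job in; it is judged then, once.
The state is a dict: "time": time; "joint_pos": joint angles; "qd": joint speeds; "joint_efforts": joint torques, N m; "tool_pos": TCP position; "tcp_rot": TCP orientation; "ft_force": force on the tool from outside, world axes, zero at the start; "wrist_torque": the same for the moment, N m; "finger_gap": finger opening in mm; "grip_force": force on a finger pad.
Only numpy, scipy, OpenCV 4.12 (cv2) and the standard library are available. Lean on these libraries where they do the work, as an engineer would, in place of code of your own. Each camera call takes 0.05 s, during which the arm holds its last target. There are 200 camera calls.

### The job

Get the tremolo blocks on the guitar bench ready for work: swing the lamp arm well clear of the spring jig, pull the jig's T-bar out to its stop so that the jaw stays open, and lay every tremolo block on the bench into the bed, crosswise and side by side. Then push the T-bar back in so that the sprung jaw snaps over and clamps the whole row against the fence, and finally swing the lamp back so that its head is centred over the bed, all without shoving the other things on the bench about.

Things in the scene. Friction and masses are not known exactly. Their poses are not given: they have to be found in the camera images.
- block1: a plain aluminium guitar tremolo block, a square bar 60 x 20 x 20 mm (long side along its own x) with small dark holes in its faces, 70 g; all are alike and any long face may be down. Origin at its centre, 10 mm above what it lies on. 3 to 5 of the blocks are present, lying loose on the bench; None if absent
- block2: a plain aluminium guitar tremolo block, a square bar 60 x 20 x 20 mm (long side along its own x) with small dark holes in its faces, 70 g; all are alike and any long face may be down. Origin at its centre, 10 mm above what it lies on. 3 to 5 of the blocks are present, lying loose on the bench; None if absent
- block3: a plain aluminium guitar tremolo block, a square bar 60 x 20 x 20 mm (long side along its own x) with small dark holes in its faces, 70 g; all are alike and any long face may be down. Origin at its centre, 10 mm above what it lies on. 3 to 5 of the blocks are present, lying loose on the bench; None if absent
- block4: a plain aluminium guitar tremolo block, a square bar 60 x 20 x 20 mm (long side along its own x) with small dark holes in its faces, 70 g; all are alike and any long face may be down. Origin at its centre, 10 mm above what it lies on. 3 to 5 of the blocks are present, lying loose on the bench; None if absent
- block5: a plain aluminium guitar tremolo block, a square bar 60 x 20 x 20 mm (long side along its own x) with small dark holes in its faces, 70 g; all are alike and any long face may be down. Origin at its centre, 10 mm above what it lies on. 3 to 5 of the blocks are present, lying loose on the bench; None if absent
- jig: spring clamping jig, fixed: an aluminium plate 120 mm (x) by 256 mm (y -120 to 136), origin on the bench. In its frame: bed top at z 20 mm; fence at the +y end (face y = 105, 54 wide, top z = 46); the jaw works towards it from -y; its rod runs in an end block (y -76 to -62, 54 wide, top z = 46)
- bed (a point): centre of the bed, on its top surface (jig frame x 0, y 36, z 20 mm); same axes as the jig. Clear width 68 mm between two low lips (x = -34 and 34; 4 mm thick, 4 mm high, tops at z 24), so a block lies with its length along the jig's x; beyond the lips it is open down to the plate (z 12), so fingers holding a block by its ends can straddle the bed
- jaw: sprung jaw, rubber face 54 mm wide, z 22 to 51; origin at the jig's origin when in; the pull moves it along the jig's -y by 0 (in, gap to fence 50 mm) to 88 mm (stop, gap 138). Over-centre spring: below 70 it draws in (8 N at 0, 5 at 30, 3 at 50); past 70 it snaps out and stays (2.5 N); pushed in past 70 it snaps in again. On a row of n blocks it rests near 20 n - 50 mm
- tbar (a point): middle of the black T-bar by which the jaw is pulled: a round bar 14 mm thick, 56 mm long, along the jig's x, 64 mm above the bench on a 12 mm square stem; at jig y = -115 mm when in, -203 mm when out. A 12 mm rod runs from the stem's foot in +y to the jaw, top 36 mm above the bench; when in, 32 mm are free between bar and end block
- lamp (a joint): swing of the lamp arm in rad: 0 = arm along its base's -x (the base has the jig's yaw), where the head is over the jig bed; growing values swing the head towards the base's +y, clear of the jig; stops at -0.35 and 1.2; light friction (about 0.12 N m), it stays where it is left
- lamp_pivot (a point): axis of the lamp arm, on its vertical post (20 mm thick, on a 96 mm round foot), 225 mm above the bench; fixed; the arm is at z 217 to 233 mm
- lamp_grip (a point): middle of the upright black knob (18 mm thick, from 233 to 288 mm above the bench) on top of the round lamp head, 250 mm from the pivot; this point is 260 mm above the bench, on the axis of the head (100 mm across, z 185 to 215 mm)
- driver: bystander: screwdriver, to be left where it is; origin at its underside
- glue: bystander: glue bottle, to be left where it is; origin at its underside
- jar: bystander: amber jar, to be left where it is; origin at its underside
- tape: bystander: tape roll, to be left where it is; origin at its underside
- tin: bystander: tin, to be left where it is; origin at its underside
- screwcup: bystander: steel bowl, to be left where it is; origin at its underside
- wrench: bystander: wrench, to be left where it is; origin at its underside
Things that resemble listed ones, but are neither listed nor needed, are in the scene too. Leave any brown look-alike of the block2 alone.

How it is judged (in metres and radians):
On the way, in this order (a step that is already met when the one before it is completed fails the run):
1. the lamp head is swung clear of the jig (horizontal distance between lamp_grip and bed above 0.15 m), for 0.2 s.
2. the jaw is pulled out to its stop (y of jaw in the frame of jig below -0.084 m), for 0.3 s.
3. every block present lies crosswise in the bed (x of block1 in the frame of jig between -0.008 and 0.008 m and y of block1 in the frame of jig between -0.03 and 0.104 m and z of block1 in the frame of jig between 0.025 and 0.035 m and angle between the x axis of each of block1, block2, block3, block4, block5 and the x axis of jig, either way round below 0.15 rad and x of block2 in the frame of jig between -0.008 and 0.008 m and y of block2 in the frame of jig between -0.03 and 0.104 m and z of block2 in the frame of jig between 0.025 and 0.035 m and x of block3 in the frame of jig between -0.008 and 0.008 m and y of block3 in the frame of jig between -0.03 and 0.104 m and z of block3 in the frame of jig between 0.025 and 0.035 m and x of block4 in the frame of jig between -0.008 and 0.008 m and y of block4 in the frame of jig between -0.03 and 0.104 m and z of block4 in the frame of jig between 0.025 and 0.035 m and x of block5 in the frame of jig between -0.008 and 0.008 m and y of block5 in the frame of jig between -0.03 and 0.104 m and z of block5 in the frame of jig between 0.025 and 0.035 m), for 0.2 s.
4. the jaw has sprung back and clamps the row (all of step 3 and y of jaw in the frame of jig above -0.062 m and contact force between jaw and anything else above 1.5 N), for 0.3 s.
At the end, for the whole second after the job is handed in: Every block lies flat in the bed (within 8 mm across, 0.15 rad, centre 25 to 35 mm above the bench), the jaw is in (below 62 mm) pressing on the row with over 1.5 N, the lamp head is within 40 mm of above the bed centre, all at rest (all of step 4 and horizontal distance between lamp_grip and bed below 0.04 m and linear speed of each of block1, block2, block3, block4, block5 below 0.02 m/s); the robot touches nothing.
It fails at once if a bystander is shoved more than 60 mm (distance of any of driver, glue, jar, tape, tin, screwcup, wrench from where it was at the start of the episode above 0.06 m).
Of block1, block2, block3, block4, block5 only 3 to 5 are there at a start; the rules pass over those that are not, and their reading is None.
At some moment in a run one of block1, block2, block3, block4, block5 may be knocked a few centimetres aside while the robot is not near it.
Once in a run the grip may slacken for a moment while it holds something.
It also fails if it takes over 210 s, if anything falls off the work surface, if the arm or the gripper's body presses on something with over 40 N, if the wrist force passes 120 N, or if a joint passes its speed limit or range.

## Working session

There is one attempt and no reset: what is moved stays moved. The work goes in short steps, Python scripts to look and compute and a tool call to move; the robot and the scene stay as the last step left them, time stands still between calls to the robot, and variables do not carry over. Pictures are saved under pics/ and viewed, at most 14 in all, crops included, and the job is handed in when it is done.

Besides the shell and the picture viewer there is one more tool, called after "Request:" by a JSON object that holds its "op" and its "data", one argument or row to a line. apply_moves: Moves the arm, as the interface text tells. Its arguments: {"type":"object","properties":{"deltas":{"type":"array"},"grip_force":{"type":"number"}},"required":["deltas"]}

```bash
mkdir -p pics
python3 - <<'E'
from bench import *
import cv2
for n in ("scene","top"):
    cv2.imwrite(f"pics/{n}0.png",snapshot(n)[:,:,::-1]); print(n,camera_info(n))
print(sense())
E
```

```text
scene {'vertical_fov': 42.38848584155942, 'cx': 324.58044940469813, 'cy': 192.57725042884667, 'origin': array([ 1419.17742522, -1049.40948847,  1470.85317552]), 'rotation': array([46.04988623,  0.42397873, 39.14687632])}
top {'vertical_fov': 45.920081704137964, 'cx': 320.80444380492315, 'cy': 203.96525425030558, 'origin': array([ 288.5004036 ,  -29.52269122, 1537.15792749]), 'rotation': array([ 11.3730078 ,   0.18920066, -89.77415575])}
{'time': 0.1, 'joint_pos': array([ 6.32301755e+01,  7.50925267e+00,  8.53243151e+01, -1.12499449e-03,
        8.72616257e+01, -4.89146370e+00]), 'qd': array([-0.03002368, -0.14769106, -0.13599206, -0.11894049, -0.10773624,
        0.02301878]), 'joint_efforts': array([ 1.92819527e-03, -5.70949280e+01, -5.01942587e+01, -1.55639063e-04,
        8.10511352e-03,  2.76962845e-05]), 'tool_pos': array([223.3361948 , 556.36930658, 244.35302243]), 'tcp_rot': array([-1.79905057e+02, -6.99747741e-03,  1.58121688e+02]), 'ft_force': array([ 0.06103673, -0.15773079, -0.0315596 ]), 'wrist_torque': array([-0.01724255,  0.00707654, -0.05097162]), 'grip_force': 0.0, 'finger_gap': 85.15243295536891}
```

View pics/scene0.png

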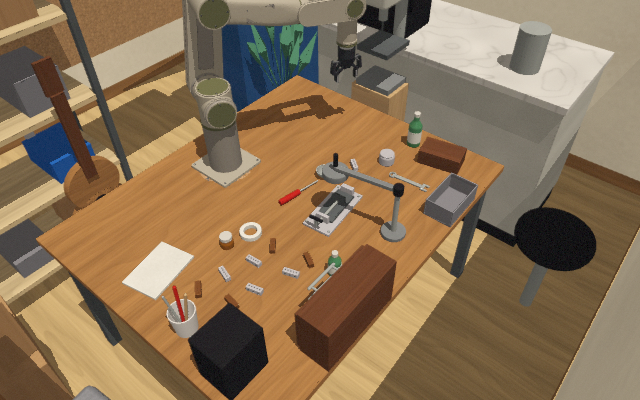

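View pics/top0.png

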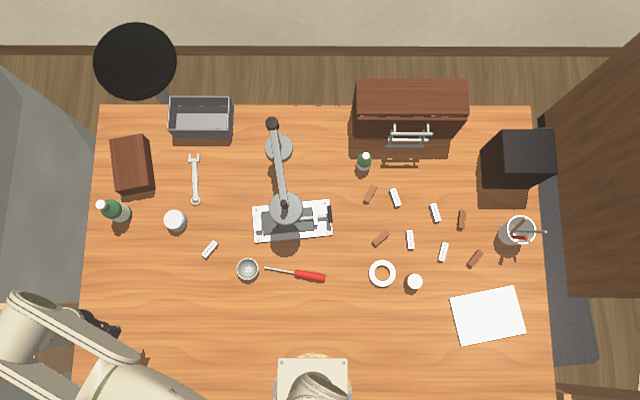

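Top view: bright blocks at (209,249), (395,198), (435,212), (410,240) and (443,252). Brown look-alikes at (370,193), (461,219), (381,238) and (475,258), which I leave alone. Jig near (292,220), with the T-bar to the right. Lamp pivot near (272,124) and head near (285,208). I'll check these in one close crop, rectified to the block-top plane.

```bash
cat > h.py <<'E'
import numpy as np, cv2
from scipy.spatial.transform import Rotation as Ro
from bench import *
def cam(n):
    c=camera_info(n); R=Ro.from_euler('xyz',c['rotation'],degrees=True).as_matrix()
    f=200/np.tan(np.radians(c['vertical_fov'])/2); return c['origin'],R,f,c['cx'],c['cy']
def proj(n,P):
    o,R,f,cx,cy=cam(n); q=(np.atleast_2d(P)-o)@R
    return np.c_[cx+f*q[:,0]/-q[:,2], cy-f*q[:,1]/-q[:,2]]
def ray(n,uv,z):
    o,R,f,cx,cy=cam(n); uv=np.atleast_2d(uv)
    d=np.c_[(uv[:,0]-cx)/f,-(uv[:,1]-cy)/f,-np.ones(len(uv))]@R.T
    return o+d*((z-o[2])/d[:,2])[:,None]
def ortho(n,img,x0,x1,y0,y1,z,s=1.):
    # output: up=+x, left=+y ; s px/mm
    W,H=int((y1-y0)*s),int((x1-x0)*s)
    src=proj(n,[[x1,y1,z],[x1,y0,z],[x0,y0,z],[x0,y1,z]]).astype(np.float32)
    M=cv2.getPerspectiveTransform(src,np.float32([[0,0],[W,0],[W,H],[0,H]]))
    return cv2.warpPerspective(img,M,(W,H),flags=cv2.INTER_CUBIC)
def blocks(n,img,z=16):
    hsv=cv2.cvtColor(img,cv2.COLOR_RGB2HSV)
    o=ortho(n,img,150,650,-650,450,z,2.)
    h=cv2.cvtColor(o,cv2.COLOR_RGB2HSV)
    m=((h[...,1]<70)&(h[...,2]>140)).astype(np.uint8)
    m=cv2.morphologyEx(m,cv2.MORPH_CLOSE,np.ones((15,15)))
    out=[]
    for c in cv2.findContours(m,0,2)[0]:
        a=cv2.contourArea(c)/4
        if a<500 or a>4000: continue
        (u,v),(w,hh),ang=cv2.minAreaRect(c)
        pts=np.float64(c[:,0])
        vx,vy,_,_=cv2.fitLine(c,cv2.DIST_L2,0,.01,.01).ravel()
        M=cv2.moments(c);u,v=M['m10']/M['m00'],M['m01']/M['m00']
        th=np.degrees(np.arctan2(-vx,-vy))%180   # dx=-dv, dy=-du
        mu=0.5*np.degrees(np.arctan2(2*M['mu11'],M['mu20']-M['mu02'])); th2=np.degrees(np.arctan2(-np.cos(np.radians(mu)),-np.sin(np.radians(mu))))%180
        out.append((650-v/2,450-u/2,th2,a,max(w,hh)/2,min(w,hh)/2))
    return out
E
python3 - <<'E'
from h import *
im=cv2.imread('pics/top0.png')[:,:,::-1].copy()
for b in blocks('top',im): print(np.round(b,1), proj('scene',[b[0],b[1],10]).round(0))
sc=cv2.imread('pics/scene0.png')[:,:,::-1].copy()
print('scene')
for b in blocks('scene',sc): print(np.round(b,1))
o=ortho('top',im,250,650,-480,320,16,1.)
cv2.imwrite('pics/o0.png',o[:,:,::-1])
j=cv2.resize(im[90:270,190:350],None,fx=5,fy=3.3,interpolation=cv2.INTER_CUBIC)
cv2.imwrite('pics/j0.png',cv2.resize(im[95:275,190:400],None,fx=3.3,fy=3.3,interpolation=cv2.INTER_CUBIC)[:,:,::-1])
cv2.imwrite('pics/js0.png',cv2.resize(sc[145:255,270:430],None,fx=5,fy=5,interpolation=cv2.INTER_CUBIC)[:,:,::-1])
E
```

```text
[ 345.8 -322.    94.  1880.9   49.5   48. ] [[227. 244.]]
[380.1 111.   80.1 617.5  98.4   8.4] [[309. 186.]]
[ 382.8  212.     6.9 3927.9   70.4   70.4] [[325. 173.]]
[ 440.3 -417.   162.7 1370.6   64.4   24.2] [[225. 273.]]
[ 446.3  336.7  141.8 1340.5   63.5   23.3] [[355. 165.]]
[ 479.6 -312.3    5.  1334.1   63.1   24.3] [[254. 261.]]
[ 502.4 -627.1  169.6 3210.    91.    52. ] [[191. 324.]]
[ 544.1  436.4  177.3 1430.    63.5   36. ] [[387. 162.]]
[ 569.2 -397.8   14.2 1348.    64.    24.4] [[255. 289.]]
[ 619.7 -268.    18.1 1366.    66.4   24. ] [[292. 273.]]
[ 617.   391.3    5.7 1270.5   60.    33. ] [[395. 174.]]
scene
[ 317.  -301.1  149.5 2155.9   57.7   47.9]
[378.4 109.2  79.8 551.4  95.1   8.1]
[ 439.9 -420.2  162.6 1359.5   73.5   22. ]
[ 4.797e+02 -3.140e+02  5.000e-01  1.423e+03  6.970e+01  2.920e+01]
[ 546.3  438.7  166.9 1233.4   67.    33.5]
[ 569.6 -400.8    8.4 1645.8   67.2   30.4]
[ 618.9 -269.6   11.9 1504.6   67.1   31.7]
[ 619.8  381.7    3.9 1172.2   57.3   31.2]
```

View pics/o0.png

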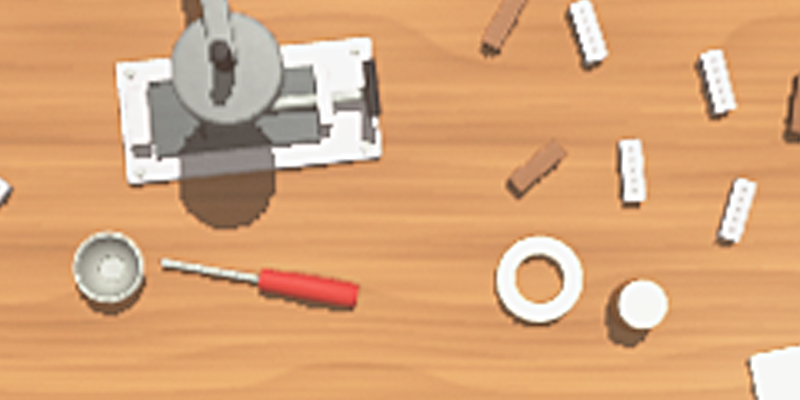

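View pics/js0.png

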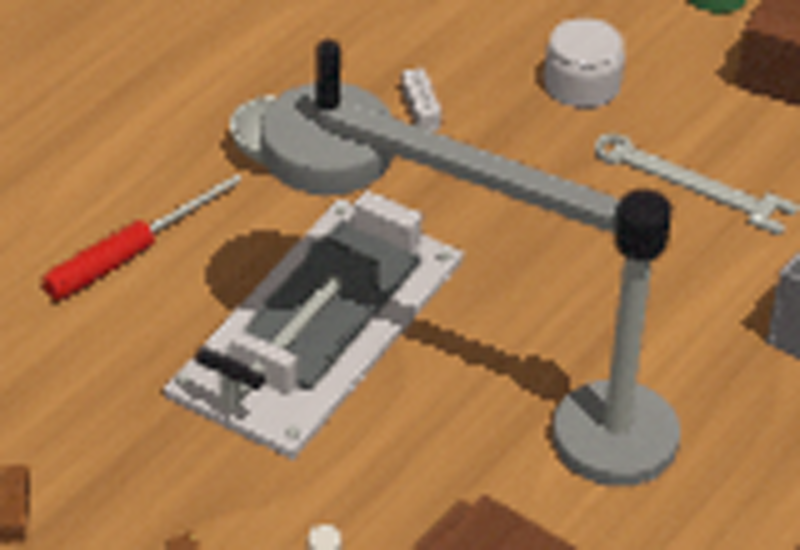

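View pics/j0.png

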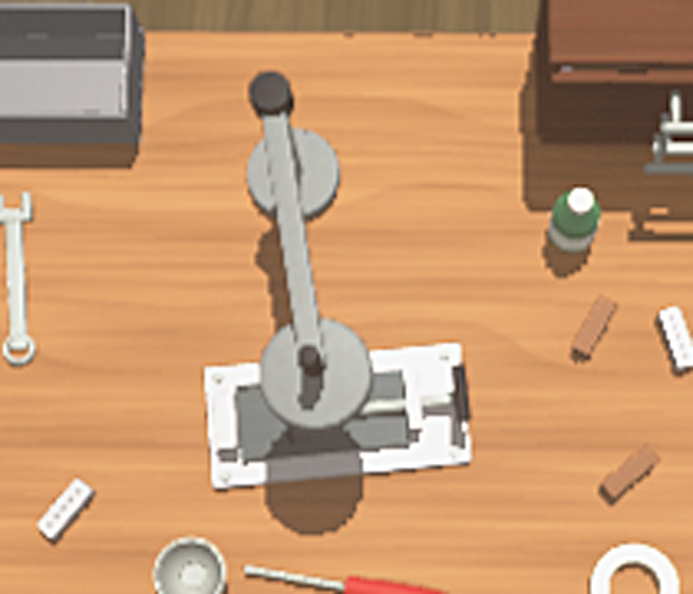

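The crop confirms five silver blocks with hole rows and brown decoys that are plainly different. The plate corners sit at ortho pixels (117,64), (373,38), (382,157) and (127,186). Next I fit the jig pose from its plate edges in both views and triangulate the lamp knob and pivot.

```bash
cat >> h.py <<'E'
def jigpose(imgs,p0,report=True):
    from scipy.optimize import least_squares
    from scipy.ndimage import map_coordinates
    C=np.array([[-60,-120],[60,-120],[60,136],[-60,136]],float)
    Nn=np.array([[0,-1],[1,0],[0,1],[-1,0]],float)
    p=np.array(p0,float)
    for it in range(4):
        c,s=np.cos(p[2]),np.sin(p[2]); R=np.array([[c,-s],[s,c]]); A=[];b=[]; rep={}
        for n,im in imgs.items():
            S=cv2.cvtColor(im,cv2.COLOR_RGB2HSV)[...,1].astype(float); o=cam(n)[0]
            for k in range(4):
                nw=R@Nn[k]; mid=R@(C[k]+C[(k+1)%4])/2+p[:2]
                z=0 if nw@(o[:2]-mid)>0 else 12
                for t in np.linspace(.08,.92,30):
                    q=R@(C[k]*(1-t)+C[(k+1)%4]*t)+p[:2]
                    d=np.arange(-10,10.1,.5); P=np.c_[q+d[:,None]*nw,np.full(len(d),z)]
                    uv=proj(n,P); v=map_coordinates(S,[uv[:,1],uv[:,0]],order=1)
                    g=np.gradient(cv2.GaussianBlur(v[None],(5,1),0)[0]); i=g[2:-2].argmax()+2
                    if v[-1]-v[0]<50: continue
                    w=np.clip(g[max(i-4,0):i+5],0,None); e=(w*d[max(i-4,0):i+5]).sum()/w.sum()
                    r=q-p[:2]; A.append([nw[0],nw[1],nw@[-r[1],r[0]]]); b.append(e); rep.setdefault((n,k),[]).append(e)
        A=np.array(A);b=np.array(b)
        p=p+least_squares(lambda x:A@x-b,np.zeros(3),loss='soft_l1').x
    if report: print({k:(round(np.median(v),1),len(v)) for k,v in rep.items()})
    return p
def tri(uvt,uvs):
    A=[];b=[]
    for n,uv in(('top',uvt),('scene',uvs)):
        o=cam(n)[0]; d=ray(n,uv,0)[0]-o; d/=np.linalg.norm(d); M=np.eye(3)-np.outer(d,d); A.append(M);b.append(M@o)
    return np.linalg.lstsq(np.vstack(A),np.hstack(b),rcond=None)[0]
def plan(st,tg,n,claw):
    """st,tg=(x,y,z,yawdeg); prints rows"""
    st=np.array(st,float);tg=np.array(tg,float);D=(tg-st)/n;rows=[]
    for k in range(n):
        y=np.radians(st[3]+D[3]*k);c,s=np.cos(y),np.sin(y)
        rows.append([round(v,3)+0 for v in((c*D[0]+s*D[1])/30,(s*D[0]-c*D[1])/30,-D[2]/30)]+[0,0,round(-np.radians(D[3])/.08,3)+0,claw])
    return rows
E
python3 - <<'E'
from h import *
I={n:cv2.imread(f'pics/{n}0.png')[:,:,::-1].copy() for n in('top','scene')}
p=jigpose(I,[539.6,62.3,np.radians(6.1)]);print(p[:2],np.degrees(p[2]))
for n in I: print(n,jigpose({n:I[n]},p))
R=Ro.from_euler('z',p[2]).as_matrix()
J=lambda q:R@np.array(q,float)+[p[0],p[1],0]
print('bed',J([0,36,20]),'tbar',J([0,-115,64]),proj('top',J([0,-115,71])),proj('scene',J([0,-115,64])))
kt=np.array([310,353])/3.3+[190,95]; ks=np.array([328,44])/5+[270,145]
print('knob top',tri(kt,ks),ray('top',kt,288),ray('scene',ks,288))
pt=np.array([270,88])/3.3+[190,95]; 
print('pivot foot top',ray('top',np.array([293,173])/3.3+[190,95],6),'scene',ray('scene',np.array([617,430])/5+[270,145],6))
E
```

```text
{('top', 0): (np.float64(1.1), 30), ('top', 1): (np.float64(3.5), 17), ('top', 2): (np.float64(1.0), 30), ('top', 3): (np.float64(-2.5), 30), ('scene', 0): (np.float64(-0.5), 30), ('scene', 1): (np.float64(-2.5), 30), ('scene', 2): (np.float64(-2.0), 14), ('scene', 3): (np.float64(0.7), 30)}
[539.15107869  63.11392661] 6.069687388025895
{('top', 0): (np.float64(1.0), 30), ('top', 1): (np.float64(0.9), 17), ('top', 2): (np.float64(1.0), 30), ('top', 3): (np.float64(0.4), 30)}
top [5.41918474e+02 6.33566358e+01 1.05006788e-01]
{('scene', 0): (np.float64(-0.4), 30), ('scene', 1): (np.float64(-0.8), 30), ('scene', 2): (np.float64(-1.9), 14), ('scene', 3): (np.float64(-1.0), 30)}
scene [5.37426541e+02 6.29703981e+01 1.03907855e-01]
bed [535.3445108   98.91211149  20.        ] tbar [551.31094837 -51.24138621  64.        ] [[329.55310841 213.96409682]] [[315.88997536 218.13291251]]
knob top [544.14501403  74.72652451 290.38339814] [[544.91922916  75.22599466 288.        ]] [[542.16836536  76.62664005 288.        ]]
pivot foot top [[791.57171613 119.99997169   6.        ]] scene [[787.77421752 122.62484002   6.        ]]
```

```bash
cat > pr.py <<'E'
from h import *
def chunk(rows):
    for i in range(0,len(rows),8): print(str(rows[i:i+8]).replace(' ',''))
def cur():
    s=sense(); y=s['tcp_rot'][2]; return [*s['tool_pos'],y]
E
python3 - <<'E'
from pr import *
a=cur(); b=[543.5,75.5,332,190.5]
chunk(plan(a,b,24,1.0)); 
print(plan(b,[543.5,75.5,268,190.5],3,.35)[0])
E
```

```text
[[np.float64(-0.662),np.float64(-0.454),np.float64(-0.122),0,0,np.float64(-0.294),1.0],[np.float64(-0.651),np.float64(-0.47),np.float64(-0.122),0,0,np.float64(-0.294),1.0],[np.float64(-0.639),np.float64(-0.485),np.float64(-0.122),0,0,np.float64(-0.294),1.0],[np.float64(-0.628),np.float64(-0.5),np.float64(-0.122),0,0,np.float64(-0.294),1.0],[np.float64(-0.616),np.float64(-0.514),np.float64(-0.122),0,0,np.float64(-0.294),1.0],[np.float64(-0.604),np.float64(-0.529),np.float64(-0.122),0,0,np.float64(-0.294),1.0],[np.float64(-0.591),np.float64(-0.543),np.float64(-0.122),0,0,np.float64(-0.294),1.0],[np.float64(-0.578),np.float64(-0.556),np.float64(-0.122),0,0,np.float64(-0.294),1.0]]
[[np.float64(-0.565),np.float64(-0.57),np.float64(-0.122),0,0,np.float64(-0.294),1.0],[np.float64(-0.551),np.float64(-0.583),np.float64(-0.122),0,0,np.float64(-0.294),1.0],[np.float64(-0.537),np.float64(-0.596),np.float64(-0.122),0,0,np.float64(-0.294),1.0],[np.float64(-0.523),np.float64(-0.608),np.float64(-0.122),0,0,np.float64(-0.294),1.0],[np.float64(-0.509),np.float64(-0.621),np.float64(-0.122),0,0,np.floa
[... 344 characters left out ...]
oat64(-0.294),1.0],[np.float64(-0.432),np.float64(-0.676),np.float64(-0.122),0,0,np.float64(-0.294),1.0],[np.float64(-0.416),np.float64(-0.686),np.float64(-0.122),0,0,np.float64(-0.294),1.0],[np.float64(-0.4),np.float64(-0.696),np.float64(-0.122),0,0,np.float64(-0.294),1.0],[np.float64(-0.383),np.float64(-0.705),np.float64(-0.122),0,0,np.float64(-0.294),1.0],[np.float64(-0.367),np.float64(-0.714),np.float64(-0.122),0,0,np.float64(-0.294),1.0],[np.float64(-0.35),np.float64(-0.722),np.float64(-0.122),0,0,np.float64(-0.294),1.0],[np.float64(-0.333),np.float64(-0.73),np.float64(-0.122),0,0,np.float64(-0.294),1.0]]
[np.float64(0.0), np.float64(0.0), np.float64(0.711), 0, 0, np.float64(0.0), 0.35]
```

Request:
{"op": "apply_moves", "data": {
  "deltas": [
    [0,0,-0.36,0,0,-0.88,0.6],
    [0,0,-0.36,0,0,-0.88,0.35],
    [0,0,-0.36,0,0,-0.88,0.35],
    [0,0,-0.36,0,0,-0.88,0.35],
    [0,0,-0.36,0,0,-0.88,0.35],
    [0,0,-0.36,0,0,-0.88,0.35],
    [0,0,-0.36,0,0,-0.88,0.35],
    [0,0,-0.36,0,0,-0.88,0.35]
  ]
}}

```text
time: 1.1
tool_pos: [223.4, 556.6, 331.4]
tcp_rot: [-179.9, -0.0, -169.5]
ft_force: [-0.1, 0.2, -0.2]
finger_gap: 29.8
grip_force: 0.0
```

Request:
{"op": "apply_moves", "data": {
  "deltas": [
    [-0.32,-0.74,0,0,0,0,0.35],
    [-0.32,-0.74,0,0,0,0,0.35],
    [-0.32,-0.74,0,0,0,0,0.35],
    [-0.32,-0.74,0,0,0,0,0.35],
    [-0.32,-0.74,0,0,0,0,0.35],
    [-0.32,-0.74,0,0,0,0,0.35],
    [-0.32,-0.74,0,0,0,0,0.35],
    [-0.32,-0.74,0,0,0,0,0.35]
  ]
}}

```text
time: 2.1
tool_pos: [331.3, 395.1, 331.2]
tcp_rot: [-180.0, -0.0, -169.6]
ft_force: [-0.4, -0.1, -0.4]
finger_gap: 29.6
grip_force: 0.0
```

Request:
{"op": "apply_moves", "data": {
  "deltas": [
    [-0.32,-0.74,0,0,0,0,0.35],
    [-0.32,-0.74,0,0,0,0,0.35],
    [-0.32,-0.74,0,0,0,0,0.35],
    [-0.32,-0.74,0,0,0,0,0.35],
    [-0.32,-0.74,0,0,0,0,0.35],
    [-0.32,-0.74,0,0,0,0,0.35],
    [-0.32,-0.74,0,0,0,0,0.35],
    [-0.32,-0.74,0,0,0,0,0.35]
  ]
}}

```text
time: 3.1
tool_pos: [438.9, 234.4, 331.2]
tcp_rot: [-180.0, -0.0, -169.6]
ft_force: [0.2, -0.3, -0.5]
finger_gap: 30.1
grip_force: 0.0
```

Request:
{"op": "apply_moves", "data": {
  "deltas": [
    [-0.32,-0.74,0,0,0,0,0.35],
    [-0.32,-0.74,0,0,0,0,0.35],
    [-0.32,-0.74,0,0,0,0,0.35],
    [-0.32,-0.74,0,0,0,0,0.35],
    [-0.32,-0.74,0,0,0,0,0.35],
    [-0.32,-0.74,0,0,0,0,0.35],
    [-0.32,-0.74,0,0,0,0,0.35],
    [0,0,0,0,0,0,0.35]
  ]
}}

```text
time: 4.1
tool_pos: [533.1, 93.2, 330.9]
tcp_rot: [-180.0, -0.1, -169.7]
ft_force: [0.8, 0.6, -0.0]
finger_gap: 30.1
grip_force: 0.0
```

```bash
cat > pr.py <<'E'
from h import *
def cur():
    s=sense(); return np.array([*s['tool_pos'],s['tcp_rot'][2]])
def go(tg,nt=0,st=None):
    """turn rows then shift; print per-call numbers. tg=(x,y,z,yaw)"""
    c0=cur() if st is None else np.array(st,float); tg=np.array(tg,float)
    dy=(tg[3]-c0[3]+180)%360-180; a=np.radians(dy)/.08
    y=np.radians(tg[3]); c,s=np.cos(y),np.sin(y); D=tg[:3]-c0[:3]
    T=np.array([c*D[0]+s*D[1],s*D[0]-c*D[1],-D[2]])/30
    print('turn az total %.2f | shift units dx %.2f dy %.2f dz %.2f'%(-a,*T))
    return -a,T
def st():
    s=sense(); print('t%.1f'%s['time'],'tcp',s['tool_pos'].round(1),'rpy',s['tcp_rot'].round(1),'F',s['ft_force'].round(1),'gap %.1f grip %.1f'%(s['finger_gap'],s['grip_force']),'q',s['joint_pos'].round(0))
E
python3 - <<'E'
from pr import *
st(); go([543.5,75.5,268,190.5])
P=np.array([789.5,121.]);
cv2.imwrite('pics/a.png',cv2.resize(snapshot('scene')[120:230,270:430],None,fx=5,fy=5,interpolation=2)[:,:,::-1])
E
```

```text
t4.1 tcp [533.1  93.2 330.9] rpy [-1.800e+02 -1.000e-01 -1.697e+02] F [ 0.8  0.6 -0. ] gap 30.1 grip 0.0 q [  4.  -3.  87.  -0.  96. -96.]
turn az total -0.05 | shift units dx -0.23 dy -0.64 dz 2.10
```

View pics/a.png

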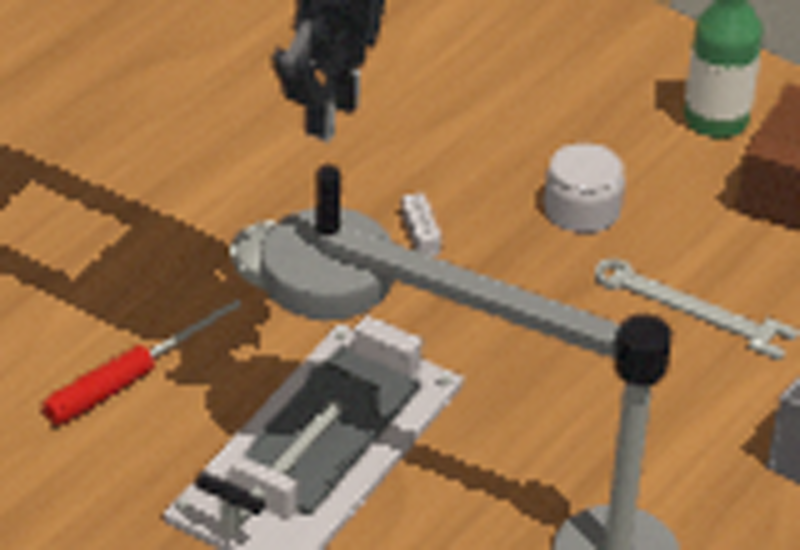

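The gripper stands just short of the knob. I'll move over it, descend, and swing the lamp along its arc.

Request:
{"op": "apply_moves", "data": {
  "deltas": [
    [-0.12,-0.32,0,0,0,0,0.35],
    [-0.11,-0.32,0,0,0,0,0.35],
    [0,0,0,0,0,0,0.35],
    [0,0,0.7,0,0,0,0.35],
    [0,0,0.7,0,0,0,0.35],
    [0,0,0.7,0,0,0,0.35],
    [0,0,0,0,0,0,0.35],
    [0,0,0,0,0,0,0.35]
  ]
}}

```text
time: 5.15
tool_pos: [543.3, 77.0, 269.7]
tcp_rot: [-180.0, 0.1, -169.6]
ft_force: [0.6, 0.4, -0.4]
finger_gap: 29.7
grip_force: 0.0
```

Request:
{"op": "apply_moves", "data": {
  "deltas": [
    [-0.02,0.56,0,0,0,0.84,0.35],
    [-0.02,0.56,0,0,0,0.84,0.35],
    [-0.02,0.56,0,0,0,0.84,0.35],
    [-0.02,0.56,0,0,0,0.84,0.35],
    [-0.02,0.56,0,0,0,0.84,0.35],
    [-0.02,0.56,0,0,0,0.84,0.35],
    [-0.02,0.56,0,0,0,0.84,0.35],
    [-0.02,0.56,0,0,0,0.84,0.35]
  ]
}}

```text
time: 6.15
tool_pos: [555.7, 209.9, 270.5]
tcp_rot: [179.9, 0.1, 159.5]
ft_force: [0.6, -0.0, -0.4]
finger_gap: 30.0
grip_force: 0.3
```

Request:
{"op": "apply_moves", "data": {
  "deltas": [
    [-0.02,0.56,0,0,0,0.84,0.35],
    [-0.02,0.56,0,0,0,0.84,0.35],
    [-0.02,0.56,0,0,0,0.84,0.35],
    [-0.02,0.56,0,0,0,0.84,0.35],
    [-0.02,0.56,0,0,0,0.84,0.35],
    [-0.02,0.56,0,0,0,0.84,0.35],
    [-0.02,0.56,0,0,0,0.84,0.35],
    [-0.02,0.56,0,0,0,0.84,0.35]
  ]
}}

```text
time: 7.15
tool_pos: [633.7, 317.4, 270.4]
tcp_rot: [179.9, 0.0, 128.7]
ft_force: [-0.5, -1.3, -0.3]
finger_gap: 29.8
grip_force: 0.3
```

Request:
{"op": "apply_moves", "data": {
  "deltas": [
    [0,0,0,0,0,0,0.35],
    [0,0,0,0,0,0,0.35],
    [0,0,-0.8,0,0,0,0.5],
    [0,0,-0.8,0,0,0,0.5],
    [0,0,-0.8,0,0,0,0.5],
    [0,0,0,0,0,0,0.9],
    [0,0,0,0,0,0,0.9]
  ]
}}

```text
time: 8.02
tool_pos: [632.6, 316.5, 339.8]
tcp_rot: [-180.0, -0.0, 128.8]
ft_force: [0.5, 0.5, 0.3]
finger_gap: 76.2
grip_force: 0.0
```

Run:
```python
from pr import *
st()
I={}
for n in('top','scene'):
    I[n]=snapshot(n); cv2.imwrite(f'pics/{n}1.png',I[n][:,:,::-1])
p=jigpose(I,[539.15,63.1,np.radians(6.07)]);print(p[:2],np.degrees(p[2]))
for n in I:
    q=jigpose({n:I[n]},p);print(n,q[:2],np.degrees(q[2]))
for b in blocks('top',I['top']): print(np.round(b,1))
cv2.imwrite('pics/b.png',ortho('top',I['top'],380,720,-180,320,16,1.6)[:,:,::-1])
```

```text
t8.0 tcp [632.6 316.5 339.8] rpy [-180.    -0.   128.8] F [0.5 0.5 0.3] gap 76.2 grip 0.0 q [ 22.  24.  56.  -0. 100. -16.]
{('top', 0): (np.float64(0.9), 30), ('top', 1): (np.float64(2.4), 30), ('top', 2): (np.float64(0.9), 30), ('top', 3): (np.float64(-1.7), 30), ('scene', 0): (np.float64(-0.4), 30), ('scene', 1): (np.float64(-3.3), 30), ('scene', 2): (np.float64(-1.7), 13), ('scene', 3): (np.float64(1.5), 30)}
[539.77532645  63.20780089] 5.946167752525849
{('top', 0): (np.float64(1.0), 30), ('top', 1): (np.float64(0.4), 30), ('top', 2): (np.float64(1.0), 30), ('top', 3): (np.float64(0.4), 30)}
top [541.83067238  63.35742002] 6.034601606942555
{('scene', 0): (np.float64(-0.4), 30), ('scene', 1): (np.float64(-0.9), 30), ('scene', 2): (np.float64(-1.9), 14), ('scene', 3): (np.float64(-1.0), 30)}
scene [537.50817513  63.0029152 ] 5.970765812297653
[ 345.7 -321.9   95.3 1862.8   49.    48. ]
[380.2 111.3  80.2 599.   98.5   8.4]
[ 440.4 -417.1  162.9 1344.4   64.2   24. ]
[ 479.6 -312.3    4.9 1319.5   63.2   23.9]
[ 502.9 -627.2  169.6 3101.9   89.5   52. ]
[ 569.2 -397.9   14.2 1327.    63.7   23.6]
[ 619.7 -267.9   18.2 1351.1   66.6   23.8]
```

View pics/b.png

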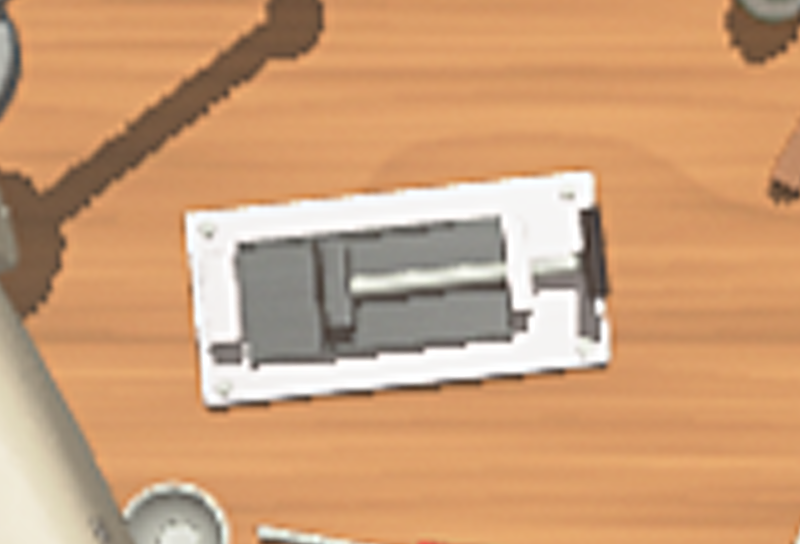

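The lamp is clear. Its head is at about (632,316), outside the left edge of the crop, and the T-bar shows at crop pixel (594,250). Next I go to the T-bar and grip it by its ends, which also gives me the jig's x.

Run:
```python
from pr import *
go([551.7,-51.2,130,96])
```

```text
turn az total 7.16 | shift units dx -11.91 dy -3.96 dz 6.96
```

Request:
{"op": "apply_moves", "data": {
  "deltas": [
    [0,0,0,0,0,0.9,1],
    [0,0,0,0,0,0.9,1],
    [0,0,0,0,0,0.9,1],
    [0,0,0,0,0,0.9,1],
    [0,0,0,0,0,0.9,1],
    [0,0,0,0,0,0.9,1],
    [0,0,0,0,0,0.9,1],
    [0,0,0,0,0,0.86,1]
  ]
}}

```text
time: 9.12
tool_pos: [632.5, 316.6, 339.0]
tcp_rot: [-179.9, 0.0, 95.8]
ft_force: [-0.1, -0.1, 0.1]
finger_gap: 85.6
grip_force: 0.0
```

Request:
{"op": "apply_moves", "data": {
  "deltas": [
    [-0.74,-0.25,0,0,0,0,1],
    [-0.74,-0.25,0,0,0,0,1],
    [-0.74,-0.25,0,0,0,0,1],
    [-0.74,-0.25,0,0,0,0,1],
    [-0.74,-0.25,0,0,0,0,1],
    [-0.74,-0.25,0,0,0,0,1],
    [-0.74,-0.25,0,0,0,0,1],
    [-0.74,-0.25,0,0,0,0,1]
  ]
}}

```text
time: 10.12
tool_pos: [591.3, 132.5, 340.5]
tcp_rot: [-180.0, 0.0, 96.0]
ft_force: [-0.2, -0.2, 0.2]
finger_gap: 85.4
grip_force: 0.0
```

Request:
{"op": "apply_moves", "data": {
  "deltas": [
    [-0.74,-0.25,0.87,0,0,0,1],
    [-0.74,-0.25,0.87,0,0,0,1],
    [-0.74,-0.25,0.87,0,0,0,1],
    [-0.74,-0.25,0.87,0,0,0,1],
    [-0.74,-0.25,0.87,0,0,0,1],
    [-0.74,-0.25,0.87,0,0,0,1],
    [-0.74,-0.25,0.87,0,0,0,1],
    [-0.74,-0.25,0.87,0,0,0,1]
  ]
}}

```text
time: 11.12
tool_pos: [550.0, -50.4, 131.2]
tcp_rot: [180.0, 0.0, 96.0]
ft_force: [-0.6, -0.0, -0.0]
finger_gap: 85.3
grip_force: 0.0
```

Request:
{"op": "apply_moves", "data": {
  "deltas": [
    [0,0,0,0,0,0,1],
    [0,0,0,0,0,0,1]
  ]
}}

```text
time: 11.38
tool_pos: [550.9, -49.1, 132.8]
tcp_rot: [179.9, -0.0, 95.9]
ft_force: [0.3, 0.6, 0.8]
finger_gap: 85.5
grip_force: 0.0
```

Run:
```python
from pr import *
st();go([551.7,-51.2,62,96])
cv2.imwrite('pics/c.png',cv2.resize(snapshot('scene')[150:240,270:390],None,fx=6,fy=6,interpolation=2)[:,:,::-1])
```

```text
t11.4 tcp [550.9 -49.1 132.8] rpy [179.9  -0.   95.9] F [0.3 0.6 0.8] gap 85.5 grip 0.0 q [-10.   5. 100.   0.  75. -16.]
turn az total -0.01 | shift units dx -0.07 dy 0.02 dz 2.36
```

View pics/c.png

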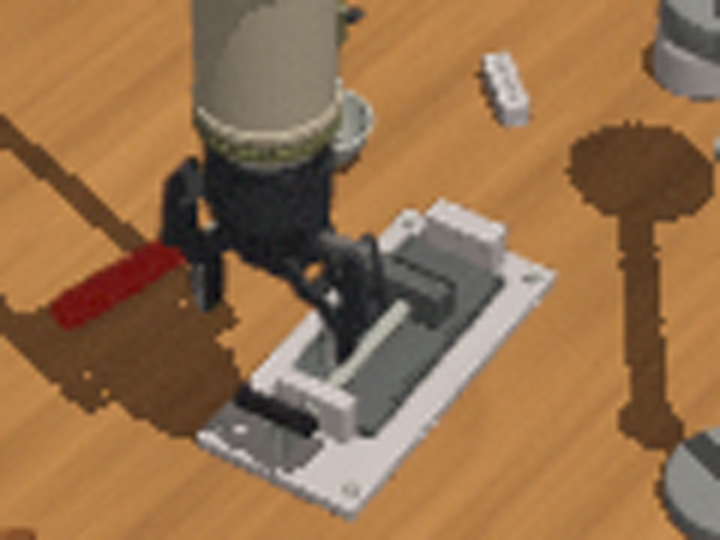

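The open gripper stands above the T-bar, which shows at crop pixel (277,411). I'll descend and close lightly on its ends.

Request:
{"op": "apply_moves", "data": {
  "deltas": [
    [-0.07,0,0.6,0,0,0,1],
    [0,0,0.6,0,0,0,1],
    [0,0,0.6,0,0,0,1],
    [0,0,0.56,0,0,0,1],
    [0,0,0,0,0,0,1]
  ]
}}

```text
time: 12.05
tool_pos: [549.0, -50.7, 58.6]
tcp_rot: [-179.8, -0.1, 96.0]
ft_force: [-0.5, -0.1, 1.3]
finger_gap: 85.6
grip_force: 0.0
```

Request:
{"op": "apply_moves", "data": {
  "deltas": [
    [0,0,0,0,0,0,0.72],
    [0,0,0,0,0,0,0.5],
    [0,0,0,0,0,0,0.5],
    [0,0,0,0,0,0,0.5],
    [0,0,0,0,0,0,0.5]
  ],
  "grip_force": 20
}}

```text
time: 12.68
tool_pos: [552.4, -51.1, 62.5]
tcp_rot: [179.8, 0.0, 96.0]
ft_force: [4.8, 0.8, 1.2]
finger_gap: 55.4
grip_force: 25.5
```

Run:
```python
from pr import *
st()
```

```text
t12.7 tcp [552.4 -51.1  62.5] rpy [179.8   0.   96. ] F [4.8 0.8 1.2] gap 55.4 grip 25.5 q [-11.  10. 103.   0.  67. -17.]
```

Request:
{"op": "apply_moves", "data": {
  "deltas": [
    [0,0.04,0,0,0,0,0.5],
    [0,0,0,0,0,0,0.5],
    [0,0,0,0,0,0,0.5]
  ],
  "grip_force": 20
}}

```text
time: 13.05
tool_pos: [552.6, -51.2, 62.5]
tcp_rot: [179.9, 0.0, 96.0]
ft_force: [-1.5, 1.1, 7.6]
finger_gap: 55.3
grip_force: 26.1
```

Request:
{"op": "apply_moves", "data": {
  "deltas": [
    [0,0,0,0,0,0,0.5]
  ]
}}

```text
time: 13.18
tool_pos: [552.6, -51.2, 62.5]
tcp_rot: [179.9, 0.0, 96.0]
ft_force: [-1.8, -0.7, 8.1]
finger_gap: 55.7
grip_force: 26.1
```

Request:
{"op": "apply_moves", "data": {
  "deltas": [
    [0,0,0,0,0,0,0.5]
  ]
}}

```text
time: 13.3
tool_pos: [552.6, -51.2, 62.5]
tcp_rot: [179.9, 0.0, 96.0]
ft_force: [-2.0, -0.4, 7.4]
finger_gap: 55.5
grip_force: 26.1
```

Request:
{"op": "apply_moves", "data": {
  "deltas": [
    [0,0,0,0,0,0,0.5],
    [-0.3,0,0,0,0,0,0.5],
    [-0.4,0,0,0,0,0,0.5],
    [-0.4,0,0,0,0,0,0.5],
    [-0.4,0,0,0,0,0,0.5],
    [-0.4,0,0,0,0,0,0.5],
    [-0.4,0,0,0,0,0,0.5],
    [0,0,0,0,0,0,0.5]
  ],
  "grip_force": 60
}}

```text
time: 14.3
tool_pos: [560.0, -120.9, 62.7]
tcp_rot: [179.9, 0.1, 95.9]
ft_force: [-1.1, 0.3, 7.7]
finger_gap: 54.3
grip_force: 62.8
```

Request:
{"op": "apply_moves", "data": {
  "deltas": [
    [-0.3,0,0,0,0,0,0.5],
    [-0.2,0,0,0,0,0,0.5],
    [-0.1,0,0,0,0,0,0.5],
    [-0.05,0,0,0,0,0,0.5],
    [0,0,0,0,0,0,0.5],
    [0,0,0,0,0,0,0.5],
    [0,0,0,0,0,0,0.5]
  ]
}}

```text
time: 15.18
tool_pos: [561.9, -138.7, 62.7]
tcp_rot: [179.9, 0.0, 96.0]
ft_force: [-1.9, 4.0, 10.4]
finger_gap: 54.4
grip_force: 62.9
```

Run:
```python
from pr import *
st()
s=snapshot('scene');cv2.imwrite('pics/scene2.png',s[:,:,::-1])
cv2.imwrite('pics/d.png',cv2.resize(s[150:250,250:390],None,fx=5,fy=5,interpolation=2)[:,:,::-1])
```

```text
t15.2 tcp [ 561.9 -138.7   62.7] rpy [179.9   0.   96. ] F [-1.9  4.  10.4] gap 54.4 grip 62.9 q [-19.  13.  99.   0.  68. -25.]
```

View pics/d.png

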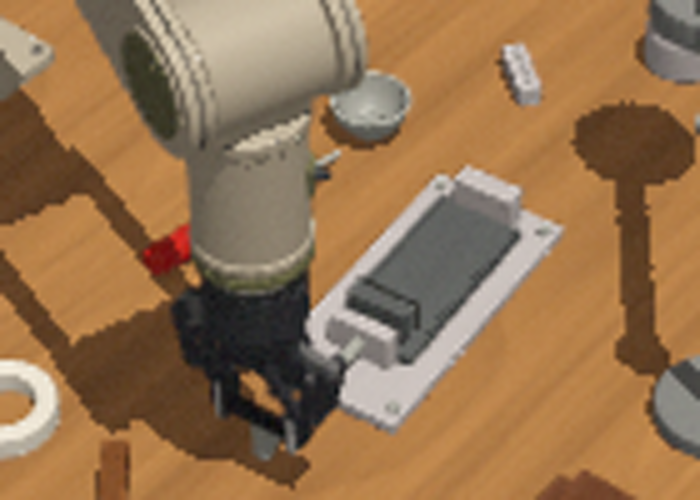

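The jaw is fully out, shown next to the end block at crop pixel (385,308), and the force shows it is at its stop. I release and rise, and meanwhile refine the block poses by silhouette fit.

Request:
{"op": "apply_moves", "data": {
  "deltas": [
    [0,0,0,0,0,0,1],
    [0,0,0,0,0,0,1],
    [0,0,0,0,0,0,1],
    [0,0,-1,0,0,0,1],
    [0,0,-1,0,0,0,1],
    [0,0,-1,0,0,0,1],
    [0,0,0,0,0,0,1]
  ]
}}

```text
time: 16.1
tool_pos: [563.0, -139.7, 154.2]
tcp_rot: [179.7, 0.1, 96.0]
ft_force: [-1.2, -0.5, 0.2]
finger_gap: 85.2
grip_force: 0.0
```

```bash
cat >> pr.py <<'E'
from scipy.optimize import minimize
def fitb(imgs,p0):
    S=6
    box=np.array([[x,y,z] for x in(-30,30) for y in(-10,10) for z in(0,20)],float)
    dat=[]
    for n,im in imgs.items():
        u,v=proj(n,[p0[0],p0[1],10])[0].astype(int); x0,y0=u-22,v-22
        cr=im[max(y0,0):y0+45,max(x0,0):x0+45]
        cr=cv2.resize(cr,None,fx=S,fy=S,interpolation=2); h=cv2.cvtColor(cr,cv2.COLOR_RGB2HSV)
        m=((h[...,1]<95)&(h[...,2]>110)).astype(np.uint8); m=cv2.morphologyEx(m,cv2.MORPH_CLOSE,np.ones((13,13)))
        _,L=cv2.connectedComponents(m); dat.append((n,L,x0,y0))
    def pr(p,n,x0,y0,sh):
        R=Ro.from_euler('z',p[2],degrees=True).as_matrix()
        uv=(proj(n,box@R.T+[p[0],p[1],0])-[x0,y0]+.5)*S-.5
        m=np.zeros(sh,np.uint8); cv2.fillConvexPoly(m,np.round(cv2.convexHull(uv.astype(np.float32))*16).astype(np.int32),1,8,4); return m
    ms=[]
    for n,L,x0,y0 in dat:
        b=pr(p0,n,x0,y0,L.shape); c=np.bincount(L[b>0],minlength=L.max()+1); c[0]=0; ms.append((n,(L==c.argmax()).astype(np.uint8),x0,y0))
    def cost(p):
        t=0
        for n,m,x0,y0 in ms:
            b=pr(p,n,x0,y0,m.shape); t+=1-(b&m).sum()/max((b|m).sum(),1)
        return t/len(ms)
    p=np.array(p0,float)
    for k in range(2):
        r=minimize(cost,p,method='Nelder-Mead',options=dict(initial_simplex=[p,p+[4,0,0],p+[0,4,0],p+[0,0,8]],xatol=.1,fatol=1e-4)); p=r.x
    return p,r.fun
E
python3 - <<'E'
from pr import *
st()
I={n:cv2.imread(f'pics/{n}0.png')[:,:,::-1].copy() for n in('top','scene')}
for b in([620,-268,16],[569,-399,14],[480,-313,4],[440,-418,163],[446,337,142]):
    for im in (I,{'top':I['top']},{'scene':I['scene']}):
        p,f=fitb(im,b); print(np.round(p,1),round(f,3),end=' ')
    print()
E
```

```text
t16.1 tcp [ 563.  -139.7  154.2] rpy [1.797e+02 1.000e-01 9.600e+01] F [-1.2 -0.5  0.2] gap 85.2 grip 0.0 q [-19.   8.  95.  -0.  77. -25.]
[ 618.4 -269.3   17.7] 0.106 [ 620.1 -268.9   18.2] 0.06 [ 615.5 -269.4   17.1] 0.061 
[ 568.2 -398.8   14.8] 0.1 [ 569.3 -398.2   14.1] 0.068 [ 565.4 -399.3   13.5] 0.058 
[ 479.3 -313.3    5. ] 0.097 [ 480.  -313.2    5. ] 0.064 [ 476.4 -314.     3.4] 0.055 
[ 438.9 -418.3  163.6] 0.12 [ 440.7 -418.2  162.9] 0.046 [ 436.3 -418.7  162.6] 0.065 
[446.8 337.2 140.8] 0.444 [446.8 337.3 140.8] 0.068 Traceback (most recent call last):
  File "<stdin>", line 6, in <module>
  File "pr.py", line 39, in fitb
    r=minimize(cost,p,method='Nelder-Mead',options=dict(initial_simplex=[p,p+[4,0,0],p+[0,4,0],p+[0,0,8]],xatol=.1,fatol=1e-4)); p=r.x
    res = _minimize_neldermead(fun, x0, args, callback, bounds=bounds,
                               **options)
    fxr = func(xr)
    fx = function(np.copy(x), *(wrapper_args + args))
  File "pr.py", line 35, in cost
    b=pr(p,n,x0,y0,m.shape); t+=1-(b&m).sum()/max((b|m).sum(),1)
  File "pr.py", line 27, in pr
    uv=(proj(n,box@R.T+[p[0],p[1],0])-[x0,y0]+.5)*S-.5
        ~~~~^^^^^^^^^^^^^^^^^^^^^^^^^
  File "h.py", line 8, in proj
    o,R,f,cx,cy=cam(n); q=(np.atleast_2d(P)-o)@R
                ~~~^^^
  File "h.py", line 5, in cam
    c=camera_info(n); R=Ro.from_euler('xyz',c['rotation'],degrees=True).as_matrix()
ValueError: time passes only in moves, steps and waits
```

Run:
```python
from pr import *
go([619,-269,100,108])
```

```text
turn az total -2.63 | shift units dx -4.68 dy 0.44 dz 1.81
```

Request:
{"op": "apply_moves", "data": {
  "deltas": [
    [0,0,0,0,0,-0.88,1],
    [0,0,0,0,0,-0.88,1],
    [0,0,0,0,0,-0.87,1],
    [-0.94,0.09,0.36,0,0,0,1],
    [-0.94,0.09,0.36,0,0,0,1],
    [-0.94,0.09,0.36,0,0,0,1],
    [-0.94,0.09,0.36,0,0,0,1],
    [-0.92,0.08,0.37,0,0,0,1]
  ]
}}

```text
time: 17.1
tool_pos: [616.6, -268.9, 94.5]
tcp_rot: [-179.9, -0.1, 108.0]
ft_force: [0.7, -0.2, 0.6]
finger_gap: 85.4
grip_force: 0.0
```

Request:
{"op": "apply_moves", "data": {
  "deltas": [
    [0,0,0,0,0,0,1],
    [0,0,0,0,0,0,1],
    [0,0,0,0,0,0,1]
  ]
}}

```text
time: 17.48
tool_pos: [617.1, -267.6, 96.9]
tcp_rot: [180.0, -0.0, 108.1]
ft_force: [0.2, -0.5, 0.5]
finger_gap: 85.4
grip_force: 0.0
```

Run:
```python
from pr import *
st();go([619,-269,18.5,108])
```

```text
t17.5 tcp [ 617.1 -267.6   96.9] rpy [180.   -0.  108.1] F [ 0.2 -0.5  0.5] gap 85.4 grip 0.0 q [-28.  25.  81.   0.  75. -46.]
turn az total 0.01 | shift units dx -0.07 dy 0.05 dz 2.61
```

Request:
{"op": "apply_moves", "data": {
  "deltas": [
    [-0.07,0.05,0.65,0,0,0,1],
    [0,0,0.65,0,0,0,1],
    [0,0,0.65,0,0,0,1],
    [0,0,0.5,0,0,0,1],
    [0,0,0.15,0,0,0,1],
    [0,0,0,0,0,0,1],
    [0,0,0,0,0,0,1],
    [0,0,0,0,0,0,1]
  ]
}}

```text
time: 18.48
tool_pos: [619.8, -270.3, 19.8]
tcp_rot: [179.9, 0.1, 108.0]
ft_force: [0.4, -0.2, -1.3]
finger_gap: 85.4
grip_force: 0.0
```

Request:
{"op": "apply_moves", "data": {
  "deltas": [
    [0,0,0,0,0,0,0.8],
    [0,0,0,0,0,0,0.5],
    [0,0,0,0,0,0,0.5],
    [0,0,0,0,0,0,0.5],
    [0,0,0,0,0,0,0.5]
  ],
  "grip_force": 50
}}

```text
time: 19.1
tool_pos: [619.8, -270.2, 19.6]
tcp_rot: [179.9, 0.1, 108.0]
ft_force: [-0.6, -0.6, 6.1]
finger_gap: 58.8
grip_force: 54.3
```

Request:
{"op": "apply_moves", "data": {
  "deltas": [
    [0,0,-0.5,0,0,0,0.5],
    [0,0,-0.7,0,0,0,0.5],
    [0,0,-0.7,0,0,0,0.5],
    [0,0,-0.7,0,0,0,0.5],
    [0,0,-0.6,0,0,0.9,0.5],
    [0,0,0,0,0,0.9,0.5],
    [0,0,0,0,0,0.8,0.5],
    [0,0,0,0,0,0,0.5]
  ]
}}

```text
time: 20.1
tool_pos: [619.5, -270.1, 116.0]
tcp_rot: [180.0, 0.0, 96.1]
ft_force: [-0.2, -0.4, -1.1]
finger_gap: 58.7
grip_force: 53.8
```

Run:
```python
from pr import *
st();go([530.8,155.7,80,96])
```

```text
t20.1 tcp [ 619.5 -270.1  116. ] rpy [180.    0.   96.1] F [-0.2 -0.4 -1.1] gap 58.7 grip 53.8 q [-28.  24.  80.  -0.  76. -34.]
turn az total 0.03 | shift units dx 14.42 dy -1.46 dz 1.20
```

Request:
{"op": "apply_moves", "data": {
  "deltas": [
    [0.6,-0.06,0,0,0,0,0.5],
    [0.9,-0.09,0,0,0,0,0.5],
    [0.9,-0.09,0,0,0,0,0.5],
    [0.9,-0.09,0,0,0,0,0.5],
    [0.9,-0.09,0,0,0,0,0.5],
    [0.9,-0.09,0,0,0,0,0.5],
    [0.9,-0.09,0,0,0,0,0.5],
    [0.9,-0.09,0,0,0,0,0.5]
  ]
}}

```text
time: 21.1
tool_pos: [575.8, -64.3, 114.9]
tcp_rot: [-180.0, -0.0, 96.2]
ft_force: [0.7, 0.0, -1.3]
finger_gap: 58.7
grip_force: 53.8
```

Request:
{"op": "apply_moves", "data": {
  "deltas": [
    [0.9,-0.09,0,0,0,0,0.5],
    [0.9,-0.09,0,0,0,0,0.5],
    [0.9,-0.09,0,0,0,0,0.5],
    [0.9,-0.09,0,0,0,0,0.5],
    [0.9,-0.09,0,0,0,0,0.5],
    [0.9,-0.09,0,0,0,0,0.5],
    [0.9,-0.09,0,0,0,0,0.5],
    [0.9,-0.09,0.2,0,0,0,0.5]
  ]
}}

```text
time: 22.1
tool_pos: [531.5, 147.9, 109.5]
tcp_rot: [179.9, -0.0, 96.2]
ft_force: [0.6, -0.7, -1.2]
finger_gap: 58.5
grip_force: 53.8
```

Request:
{"op": "apply_moves", "data": {
  "deltas": [
    [0.3,-0.03,0.5,0,0,0,0.5],
    [0,0,0.5,0,0,0,0.5],
    [0,0,0,0,0,0,0.5],
    [0,0,0,0,0,0,0.5],
    [0,0,0,0,0,0,0.5]
  ]
}}

```text
time: 22.72
tool_pos: [531.0, 154.5, 79.4]
tcp_rot: [179.9, -0.0, 96.1]
ft_force: [-0.2, -0.4, -1.0]
finger_gap: 58.1
grip_force: 53.8
```

Run:
```python
from pr import *
st();go([530.8,155.7,40,96])
```

```text
t22.7 tcp [531.  154.5  79.4] rpy [179.9  -0.   96.1] F [-0.2 -0.4 -1. ] gap 58.1 grip 53.8 q [ 11.   8. 102.  -0.  69.   5.]
turn az total 0.01 | shift units dx 0.04 dy -0.00 dz 1.31
```

Request:
{"op": "apply_moves", "data": {
  "deltas": [
    [0,0,0.5,0,0,0,0.5],
    [0,0,0.5,0,0,0,0.5],
    [0,0,0.2,0,0,0,0.5],
    [0,0,0.05,0,0,0,0.5],
    [0,0,0.03,0,0,0,0.5],
    [0,0,0,0,0,0,0.5],
    [0,0,0,0,0,0,0.5]
  ]
}}

```text
time: 23.6
tool_pos: [530.6, 155.1, 40.9]
tcp_rot: [180.0, -0.0, 96.1]
ft_force: [0.3, -0.3, -1.3]
finger_gap: 58.2
grip_force: 53.8
```

Run:
```python
from pr import *
st()
cv2.imwrite('pics/e.png',cv2.resize(snapshot('scene')[145:245,270:410],None,fx=5,fy=5,interpolation=2)[:,:,::-1])
```

```text
t23.6 tcp [530.6 155.1  40.9] rpy [180.   -0.   96.1] F [ 0.3 -0.3 -1.3] gap 58.2 grip 53.8 q [ 11.  12. 103.  -0.  65.   5.]
```

View pics/e.png

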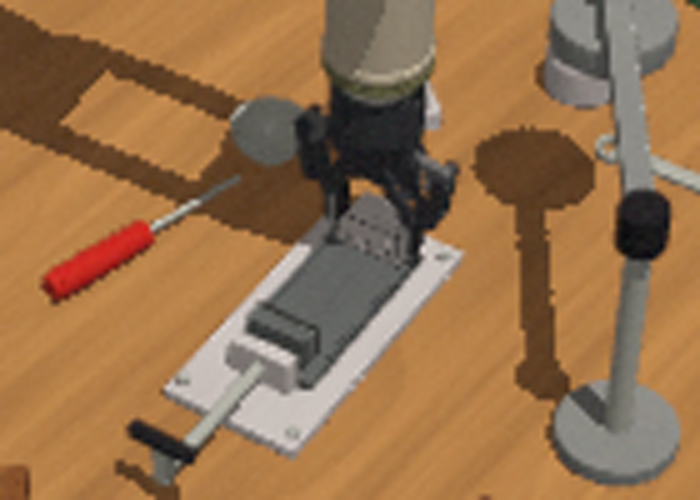

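The block sits at the fence end of the bed, between the lips, at crop pixel (372,240). Lower the last millimetre, release and rise.

Request:
{"op": "apply_moves", "data": {
  "deltas": [
    [0,0,0.04,0,0,0,0.5],
    [0,0,0,0,0,0,0.5],
    [0,0,0,0,0,0,0.78],
    [0,0,0,0,0,0,0.8],
    [0,0,0,0,0,0,0.8],
    [0,0,-0.4,0,0,0,0.8],
    [0,0,-0.8,0,0,0,0.8],
    [0,0,-0.8,0,0,0,1]
  ]
}}

```text
time: 24.65
tool_pos: [530.4, 155.0, 100.6]
tcp_rot: [180.0, 0.0, 96.1]
ft_force: [1.3, 0.6, 0.2]
finger_gap: 83.9
grip_force: 0.0
```

Run:
```python
from pr import *
st();go([568.3,-398.5,110,104.2])
```

```text
t24.6 tcp [530.4 155.  100.6] rpy [180.    0.   96.1] F [1.3 0.6 0.2] gap 83.9 grip 0.0 q [ 11.   7. 101.  -0.  72.   5.]
turn az total -1.77 | shift units dx -18.20 dy -3.30 dz -0.31
```

Request:
{"op": "apply_moves", "data": {
  "deltas": [
    [0,0,-0.15,0,0,-0.88,1],
    [0,0,-0.15,0,0,-0.89,1],
    [-0.91,-0.16,0,0,0,0,1],
    [-0.91,-0.17,0,0,0,0,1],
    [-0.91,-0.16,0,0,0,0,1],
    [-0.91,-0.17,0,0,0,0,1],
    [-0.91,-0.16,0,0,0,0,1],
    [-0.91,-0.17,0,0,0,0,1]
  ]
}}

```text
time: 25.65
tool_pos: [542.1, -12.0, 109.2]
tcp_rot: [179.9, 0.0, 104.2]
ft_force: [0.2, 0.3, -0.1]
finger_gap: 85.5
grip_force: 0.0
```

Request:
{"op": "apply_moves", "data": {
  "deltas": [
    [-0.91,-0.16,0,0,0,0,1],
    [-0.91,-0.17,0,0,0,0,1],
    [-0.91,-0.16,0,0,0,0,1],
    [-0.91,-0.17,0,0,0,0,1],
    [-0.91,-0.16,0,0,0,0,1],
    [-0.91,-0.17,0,0,0,0,1],
    [-0.91,-0.16,0,0,0,0,1],
    [-0.91,-0.17,0,0,0,0,1]
  ]
}}

```text
time: 26.65
tool_pos: [557.3, -233.6, 109.3]
tcp_rot: [180.0, 0.0, 104.2]
ft_force: [0.5, 0.9, -0.4]
finger_gap: 85.4
grip_force: 0.0
```

Request:
{"op": "apply_moves", "data": {
  "deltas": [
    [-0.91,-0.16,0,0,0,0,1],
    [-0.91,-0.17,0,0,0,0,1],
    [-0.91,-0.16,0,0,0,0,1],
    [-0.91,-0.17,0,0,0,0,1],
    [-0.91,-0.16,0,0,0,0,1],
    [-0.91,-0.17,0,0,0,0,1],
    [0,0,0,0,0,0,1],
    [0,0,0,0,0,0,1]
  ]
}}

```text
time: 27.65
tool_pos: [568.5, -398.1, 108.5]
tcp_rot: [180.0, -0.0, 104.2]
ft_force: [-0.2, 0.4, 0.3]
finger_gap: 85.3
grip_force: 0.0
```

Request:
{"op": "apply_moves", "data": {
  "deltas": [
    [0,0,0,0,0,0,1],
    [0,0,0,0,0,0,1]
  ]
}}

```text
time: 27.9
tool_pos: [568.7, -397.7, 108.4]
tcp_rot: [180.0, -0.0, 104.3]
ft_force: [0.1, 1.3, 0.1]
finger_gap: 85.4
grip_force: 0.0
```

Run:
```python
from pr import *
st();go([568.3,-398.5,19.5,104.2])
I=snapshot('top');cv2.imwrite('pics/top3.png',I[:,:,::-1])
for b in blocks('top',I): print(np.round(b,1))
```

```text
t27.9 tcp [ 568.7 -397.7  108.4] rpy [180.   -0.  104.3] F [0.1 1.3 0.1] gap 85.4 grip 0.0 q [-39.  27.  76.   0.  77. -53.]
turn az total 0.02 | shift units dx -0.02 dy -0.02 dz 2.96
[380.1 111.1  80.2 607.1  98.4   8.4]
[3.8280e+02 2.1210e+02 2.9000e+00 3.9172e+03 7.0500e+01 7.0500e+01]
[ 446.4  336.8  141.6 1326.4   63.4   23. ]
[ 502.8 -627.2  169.6 3147.5   90.    52. ]
[ 544.5  436.8  175.5 1385.6   63.    35.5]
[ 625.9  382.3  142.  1895.    77.    59.5]
```

Request:
{"op": "apply_moves", "data": {
  "deltas": [
    [-0.02,-0.02,0.7,0,0,0,1],
    [0,0,0.7,0,0,0,1],
    [0,0,0.7,0,0,0,1],
    [0,0,0.6,0,0,0,1],
    [0,0,0.26,0,0,0,1],
    [0,0,0,0,0,0,1],
    [0,0,0,0,0,0,1]
  ]
}}

```text
time: 28.82
tool_pos: [568.7, -399.8, 20.5]
tcp_rot: [179.9, 0.1, 104.2]
ft_force: [0.5, 0.6, 0.5]
finger_gap: 85.9
grip_force: 0.0
```

Request:
{"op": "apply_moves", "data": {
  "deltas": [
    [0,0,0,0,0,0,0.8],
    [0,0,0,0,0,0,0.5],
    [0,0,0,0,0,0,0.5],
    [0,0,0,0,0,0,0.5],
    [0,0,0,0,0,0,0.5]
  ],
  "grip_force": 50
}}

```text
time: 29.45
tool_pos: [568.8, -399.9, 20.8]
tcp_rot: [179.9, 0.1, 104.2]
ft_force: [0.4, -0.9, 4.9]
finger_gap: 58.4
grip_force: 54.2
```

Request:
{"op": "apply_moves", "data": {
  "deltas": [
    [0,0,-0.5,0,0,0,0.5],
    [0,0,-0.7,0,0,0,0.5],
    [0,0,-0.7,0,0,0,0.5],
    [0,0,-0.7,0,0,0,0.5],
    [0,0,-0.6,0,0,0.9,0.5],
    [0,0,0,0,0,0.89,0.5],
    [0,0,0,0,0,0,0.5],
    [0,0,0,0,0,0,0.5]
  ]
}}

```text
time: 30.45
tool_pos: [567.9, -399.2, 115.6]
tcp_rot: [-180.0, -0.0, 96.1]
ft_force: [0.3, 1.6, -0.5]
finger_gap: 58.4
grip_force: 53.8
```

Run:
```python
from pr import *
st();go([533.5,129.8,80,96.05])
```

```text
t30.4 tcp [ 567.9 -399.2  115.6] rpy [-180.    -0.    96.1] F [ 0.3  1.6 -0.5] gap 58.4 grip 53.8 q [-39.  27.  76.   0.  77. -45.]
turn az total 0.01 | shift units dx 17.66 dy 0.72 dz 1.19
```

Request:
{"op": "apply_moves", "data": {
  "deltas": [
    [0.6,0.03,0,0,0,0,0.5],
    [0.9,0.04,0,0,0,0,0.5],
    [0.9,0.04,0,0,0,0,0.5],
    [0.9,0.04,0,0,0,0,0.5],
    [0.9,0.04,0,0,0,0,0.5],
    [0.9,0.04,0,0,0,0,0.5],
    [0.9,0.04,0,0,0,0,0.5],
    [0.9,0.04,0,0,0,0,0.5]
  ]
}}

```text
time: 31.45
tool_pos: [555.0, -190.3, 115.1]
tcp_rot: [-180.0, -0.0, 96.1]
ft_force: [-0.0, -0.4, -0.7]
finger_gap: 58.3
grip_force: 53.8
```

Request:
{"op": "apply_moves", "data": {
  "deltas": [
    [0.9,0.04,0,0,0,0,0.5],
    [0.9,0.04,0,0,0,0,0.5],
    [0.9,0.04,0,0,0,0,0.5],
    [0.9,0.03,0,0,0,0,0.5],
    [0.9,0.03,0,0,0,0,0.5],
    [0.9,0.03,0,0,0,0,0.5],
    [0.9,0.03,0,0,0,0,0.5],
    [0.9,0.03,0,0,0,0,0.5]
  ]
}}

```text
time: 32.45
tool_pos: [540.0, 25.0, 115.1]
tcp_rot: [-180.0, -0.0, 96.1]
ft_force: [0.7, -0.2, -1.3]
finger_gap: 57.9
grip_force: 53.8
```

Request:
{"op": "apply_moves", "data": {
  "deltas": [
    [0.9,0.03,0,0,0,0,0.5],
    [0.9,0.03,0,0,0,0,0.5],
    [0.9,0.03,0.2,0,0,0,0.5],
    [0.86,0.03,0.5,0,0,0,0.5],
    [0,0,0.5,0,0,0,0.5],
    [0,0,0,0,0,0,0.5],
    [0,0,0,0,0,0,0.5],
    [0,0,0,0,0,0,0.5]
  ]
}}

```text
time: 33.45
tool_pos: [534.0, 129.3, 80.2]
tcp_rot: [179.9, 0.0, 96.0]
ft_force: [0.4, -0.2, -0.8]
finger_gap: 58.3
grip_force: 53.8
```

Run:
```python
from pr import *
st();go([533.5,129.8,41,96.05])
```

```text
t33.5 tcp [534.  129.3  80.2] rpy [179.9   0.   96. ] F [ 0.4 -0.2 -0.8] gap 58.3 grip 53.8 q [  8.   8. 103.  -0.  69.   2.]
turn az total -0.02 | shift units dx 0.02 dy -0.02 dz 1.31
```

Request:
{"op": "apply_moves", "data": {
  "deltas": [
    [0,-0.02,0.5,0,0,0,0.5],
    [0,0,0.5,0,0,0,0.5],
    [0,0,0.2,0,0,0,0.5],
    [0,0,0.1,0,0,0,0.5],
    [0,0,0,0,0,0,0.5],
    [0,0,0,0,0,0,0.5]
  ]
}}

```text
time: 34.2
tool_pos: [532.7, 129.7, 40.8]
tcp_rot: [-180.0, 0.0, 96.0]
ft_force: [-4.2, -1.3, 7.5]
finger_gap: 58.4
grip_force: 54.7
```

Request:
{"op": "apply_moves", "data": {
  "deltas": [
    [0,0,0,0,0,0,0.78],
    [0,0,0,0,0,0,0.8],
    [0,0,0,0,0,0,0.8],
    [0,0,-0.4,0,0,0,0.8],
    [0,0,-0.8,0,0,0,0.8],
    [0,0,-0.8,0,0,0,1],
    [0,0,-0.1,0,0,0,1],
    [0,0,0,0,0,0,1]
  ]
}}

```text
time: 35.2
tool_pos: [532.8, 129.7, 103.4]
tcp_rot: [180.0, -0.0, 96.0]
ft_force: [0.0, 0.5, -1.2]
finger_gap: 85.4
grip_force: 0.0
```

Run:
```python
from pr import *
st();go([479,-313.3,110,95])
I=snapshot('top');cv2.imwrite('pics/top4.png',I[:,:,::-1])
for b in blocks('top',I): print(np.round(b,1))
```

```text
t35.2 tcp [532.8 129.7 103.4] rpy [180.  -0.  96.] F [ 0.   0.5 -1.2] gap 85.4 grip 0.0 q [  8.   6. 102.  -0.  72.   2.]
turn az total 0.22 | shift units dx -14.56 dy -3.07 dz -0.22
[ 345.8 -322.    94.9 1879.8   49.5   48. ]
[ 440.3 -417.1  162.8 1363.9   64.3   24.1]
[ 446.4  336.7  141.7 1337.6   63.5   23.3]
[ 479.6 -312.3    4.9 1330.9   63.1   24. ]
[ 502.5 -627.1  169.6 3185.4   90.5   52. ]
[ 544.3  436.5  176.6 1416.4   63.5   36. ]
[ 626.   382.3  141.5 1921.8   77.5   60. ]
```

Request:
{"op": "apply_moves", "data": {
  "deltas": [
    [-0.91,-0.19,-0.1,0,0,0.22,1],
    [-0.91,-0.19,-0.1,0,0,0,1],
    [-0.91,-0.19,0,0,0,0,1],
    [-0.91,-0.19,0,0,0,0,1],
    [-0.91,-0.19,0,0,0,0,1],
    [-0.91,-0.19,0,0,0,0,1],
    [-0.91,-0.19,0,0,0,0,1],
    [-0.91,-0.19,0,0,0,0,1]
  ]
}}

```text
time: 36.25
tool_pos: [505.8, -92.5, 107.9]
tcp_rot: [-179.9, -0.0, 95.0]
ft_force: [0.4, -0.4, -0.3]
finger_gap: 85.2
grip_force: 0.0
```

Request:
{"op": "apply_moves", "data": {
  "deltas": [
    [-0.91,-0.19,0,0,0,0,1],
    [-0.91,-0.19,0,0,0,0,1],
    [-0.91,-0.19,0,0,0,0,1],
    [-0.91,-0.19,0,0,0,0,1],
    [-0.91,-0.19,0,0,0,0,1],
    [-0.91,-0.19,0,0,0,0,1],
    [-0.91,-0.19,0,0,0,0,1],
    [-0.91,-0.19,0,0,0,0,1]
  ]
}}

```text
time: 37.25
tool_pos: [479.6, -313.7, 107.8]
tcp_rot: [-179.9, -0.1, 95.0]
ft_force: [0.2, -0.3, 0.0]
finger_gap: 85.3
grip_force: 0.0
```

Request:
{"op": "apply_moves", "data": {
  "deltas": [
    [0,0,0,0,0,0,1],
    [0,0,0,0,0,0,1],
    [0,0,0,0,0,0,1],
    [0,0,0,0,0,0,1]
  ]
}}

```text
time: 37.75
tool_pos: [480.7, -312.7, 109.3]
tcp_rot: [-180.0, -0.0, 95.1]
ft_force: [0.1, -0.1, 0.3]
finger_gap: 85.5
grip_force: 0.0
```

Run:
```python
from pr import *
st();go([479,-313.3,19.5,95])
```

```text
t37.8 tcp [ 480.7 -312.7  109.3] rpy [-180.    -0.    95.1] F [ 0.1 -0.1  0.3] gap 85.5 grip 0.0 q [-38.   9.  98.   0.  73. -43.]
turn az total 0.01 | shift units dx -0.02 dy -0.06 dz 2.99
```

Request:
{"op": "apply_moves", "data": {
  "deltas": [
    [-0.02,-0.04,0.7,0,0,0,1],
    [0,0,0.7,0,0,0,1],
    [0,0,0.7,0,0,0,1],
    [0,0,0.6,0,0,0,1],
    [0,0,0.29,0,0,0,1],
    [0,0,0,0,0,0,1],
    [0,0,0,0,0,0,1]
  ]
}}

```text
time: 38.62
tool_pos: [480.0, -314.6, 20.6]
tcp_rot: [179.9, 0.1, 95.0]
ft_force: [-0.1, 0.6, 0.3]
finger_gap: 85.5
grip_force: 0.0
```

Request:
{"op": "apply_moves", "data": {
  "deltas": [
    [0,0,0,0,0,0,0.8],
    [0,0,0,0,0,0,0.5],
    [0,0,0,0,0,0,0.5],
    [0,0,0,0,0,0,0.5],
    [0,0,0,0,0,0,0.5]
  ],
  "grip_force": 50
}}

```text
time: 39.25
tool_pos: [480.2, -314.8, 20.9]
tcp_rot: [179.9, 0.1, 95.0]
ft_force: [-1.2, 0.9, 6.6]
finger_gap: 58.5
grip_force: 54.2
```

Request:
{"op": "apply_moves", "data": {
  "deltas": [
    [0,0,-0.5,0,0,0,0.5],
    [0,0,-0.7,0,0,0,0.5],
    [0,0,-0.7,0,0,0,0.5],
    [0,0,-0.7,0,0,0,0.5],
    [0,0,-0.6,0,0,-0.22,0.5],
    [0,0,0,0,0,0,0.5],
    [0,0,0,0,0,0,0.5]
  ]
}}

```text
time: 40.12
tool_pos: [479.0, -313.9, 115.0]
tcp_rot: [-180.0, -0.0, 96.0]
ft_force: [-1.0, -0.2, -0.4]
finger_gap: 58.2
grip_force: 53.8
```

Run:
```python
from pr import *
st();go([536.2,104,80,96.05])
```

```text
t40.1 tcp [ 479.  -313.9  115. ] rpy [-180.   -0.   96.] F [-1.  -0.2 -0.4] gap 58.2 grip 53.8 q [-38.   9.  98.  -0.  73. -44.]
turn az total -0.01 | shift units dx 13.65 dy 3.36 dz 1.17
```

Request:
{"op": "apply_moves", "data": {
  "deltas": [
    [0.6,0.21,0,0,0,0,0.5],
    [0.9,0.21,0,0,0,0,0.5],
    [0.9,0.21,0,0,0,0,0.5],
    [0.9,0.21,0,0,0,0,0.5],
    [0.9,0.21,0,0,0,0,0.5],
    [0.9,0.21,0,0,0,0,0.5],
    [0.9,0.21,0,0,0,0,0.5],
    [0.9,0.21,0,0,0,0,0.5]
  ]
}}

```text
time: 41.12
tool_pos: [507.1, -100.8, 114.6]
tcp_rot: [-179.9, -0.1, 96.0]
ft_force: [0.3, -0.3, -0.9]
finger_gap: 58.4
grip_force: 53.8
```

Request:
{"op": "apply_moves", "data": {
  "deltas": [
    [0.9,0.21,0,0,0,0,0.5],
    [0.9,0.21,0,0,0,0,0.5],
    [0.9,0.21,0,0,0,0,0.5],
    [0.9,0.21,0,0,0,0,0.5],
    [0.9,0.21,0,0,0,0,0.5],
    [0.9,0.21,0,0,0,0,0.5],
    [0.9,0.21,0,0,0,0,0.5],
    [0.45,0.21,0.2,0,0,0,0.5]
  ]
}}

```text
time: 42.12
tool_pos: [536.2, 105.7, 109.1]
tcp_rot: [-180.0, -0.0, 96.1]
ft_force: [0.8, 0.1, -0.9]
finger_gap: 58.0
grip_force: 53.8
```

Request:
{"op": "apply_moves", "data": {
  "deltas": [
    [0,0,0.5,0,0,0,0.5],
    [0,0,0.5,0,0,0,0.5],
    [0,0,0,0,0,0,0.5],
    [0,0,0,0,0,0,0.5],
    [0,0,0,0,0,0,0.5]
  ]
}}

```text
time: 42.75
tool_pos: [537.3, 103.3, 80.4]
tcp_rot: [179.9, -0.0, 96.0]
ft_force: [1.1, 0.3, -0.7]
finger_gap: 58.4
grip_force: 53.8
```

Run:
```python
from pr import *
st();go([536.2,104,41,96.05])
```

```text
t42.8 tcp [537.3 103.3  80.4] rpy [179.9  -0.   96. ] F [ 1.1  0.3 -0.7] gap 58.4 grip 53.8 q [  6.   8. 103.   0.  69.  -0.]
turn az total -0.02 | shift units dx 0.03 dy -0.03 dz 1.31
```

Request:
{"op": "apply_moves", "data": {
  "deltas": [
    [0,-0.03,0.5,0,0,0,0.5],
    [0,0,0.5,0,0,0,0.5],
    [0,0,0.2,0,0,0,0.5],
    [0,0,0.1,0,0,0,0.5],
    [0,0,0,0,0,0,0.5],
    [0,0,0,0,0,0,0.5]
  ]
}}

```text
time: 43.5
tool_pos: [535.9, 103.6, 40.9]
tcp_rot: [-180.0, -0.0, 96.0]
ft_force: [-3.5, -1.6, 5.0]
finger_gap: 58.1
grip_force: 54.5
```

Request:
{"op": "apply_moves", "data": {
  "deltas": [
    [0,0,0,0,0,0,0.78],
    [0,0,0,0,0,0,0.8],
    [0,0,0,0,0,0,0.8],
    [0,0,-0.4,0,0,0,0.8],
    [0,0,-0.8,0,0,0,0.8],
    [0,0,-0.8,0,0,0,1],
    [0,0,-0.1,0,0,0,1],
    [0,0,0,0,0,0,1]
  ]
}}

```text
time: 44.5
tool_pos: [535.9, 103.6, 103.7]
tcp_rot: [180.0, 0.0, 96.0]
ft_force: [-0.1, -0.4, -0.4]
finger_gap: 85.5
grip_force: 0.0
```

Run:
```python
from pr import *
st();go([439.7,-418.3,110,73])
I=snapshot('top');cv2.imwrite('pics/top5.png',I[:,:,::-1])
for b in blocks('top',I): print(np.round(b,1))
```

```text
t44.5 tcp [535.9 103.6 103.7] rpy [180.   0.  96.] F [-0.1 -0.4 -0.4] gap 85.5 grip 0.0 q [  6.   6. 102.  -0.  72.  -0.]
turn az total 5.02 | shift units dx -17.57 dy 2.02 dz -0.21
[ 345.8 -322.    94.1 1877.8   49.5   48. ]
[ 440.3 -417.1  162.8 1362.1   64.3   24.1]
[ 446.4  336.7  141.7 1337.8   63.5   23.3]
[ 502.5 -627.1  169.6 3190.4   90.5   52. ]
[ 544.3  436.6  176.5 1411.6   63.5   36. ]
[ 626.   382.3  141.6 1920.4   77.5   60. ]
```

Request:
{"op": "apply_moves", "data": {
  "deltas": [
    [0,0,-0.1,0,0,0.84,1],
    [0,0,-0.1,0,0,0.84,1],
    [0,0,0,0,0,0.84,1],
    [0,0,0,0,0,0.84,1],
    [0,0,0,0,0,0.83,1],
    [0,0,0,0,0,0.83,1],
    [-0.88,0.1,0,0,0,0,1],
    [-0.88,0.1,0,0,0,0,1]
  ]
}}

```text
time: 45.55
tool_pos: [525.0, 51.0, 108.1]
tcp_rot: [-179.9, 0.0, 73.1]
ft_force: [0.4, -0.2, 0.0]
finger_gap: 85.4
grip_force: 0.0
```

Request:
{"op": "apply_moves", "data": {
  "deltas": [
    [-0.88,0.1,0,0,0,0,1],
    [-0.88,0.1,0,0,0,0,1],
    [-0.88,0.1,0,0,0,0,1],
    [-0.88,0.1,0,0,0,0,1],
    [-0.88,0.1,0,0,0,0,1],
    [-0.88,0.1,0,0,0,0,1],
    [-0.88,0.1,0,0,0,0,1],
    [-0.88,0.1,0,0,0,0,1]
  ]
}}

```text
time: 46.55
tool_pos: [486.3, -158.1, 108.2]
tcp_rot: [-179.9, -0.0, 73.0]
ft_force: [-0.2, 0.2, -0.3]
finger_gap: 85.4
grip_force: 0.0
```

Request:
{"op": "apply_moves", "data": {
  "deltas": [
    [-0.88,0.1,0,0,0,0,1],
    [-0.88,0.1,0,0,0,0,1],
    [-0.88,0.1,0,0,0,0,1],
    [-0.88,0.1,0,0,0,0,1],
    [-0.88,0.1,0,0,0,0,1],
    [-0.88,0.1,0,0,0,0,1],
    [-0.88,0.1,0,0,0,0,1],
    [-0.88,0.1,0,0,0,0,1]
  ]
}}

```text
time: 47.55
tool_pos: [447.7, -366.8, 108.0]
tcp_rot: [-179.9, -0.1, 73.0]
ft_force: [-0.1, 0.2, -0.7]
finger_gap: 85.2
grip_force: 0.0
```

Request:
{"op": "apply_moves", "data": {
  "deltas": [
    [-0.88,0.1,0,0,0,0,1],
    [-0.87,0.1,0,0,0,0,1],
    [0,0,0,0,0,0,1],
    [0,0,0,0,0,0,1],
    [0,0,0,0,0,0,1],
    [0,0,0,0,0,0,1]
  ]
}}

```text
time: 48.3
tool_pos: [439.2, -417.9, 109.6]
tcp_rot: [-180.0, -0.0, 73.1]
ft_force: [-0.1, 0.2, -0.0]
finger_gap: 85.4
grip_force: 0.0
```

Run:
```python
from pr import *
st();go([439.7,-418.3,19.5,73])
```

```text
t48.3 tcp [ 439.2 -417.9  109.6] rpy [-180.    -0.    73.1] F [-0.1  0.2 -0. ] gap 85.4 grip 0.0 q [-48.  14.  92.   0.  74. -31.]
turn az total 0.01 | shift units dx -0.01 dy 0.02 dz 3.00
```

Request:
{"op": "apply_moves", "data": {
  "deltas": [
    [0,0.02,0.7,0,0,0,1],
    [0,0,0.7,0,0,0,1],
    [0,0,0.7,0,0,0,1],
    [0,0,0.6,0,0,0,1],
    [0,0,0.3,0,0,0,1],
    [0,0,0,0,0,0,1],
    [0,0,0,0,0,0,1]
  ]
}}

```text
time: 49.18
tool_pos: [440.1, -419.4, 20.6]
tcp_rot: [179.9, 0.0, 73.0]
ft_force: [-0.4, -0.5, 0.5]
finger_gap: 85.1
grip_force: 0.0
```

Request:
{"op": "apply_moves", "data": {
  "deltas": [
    [0,0,0,0,0,0,0.8],
    [0,0,0,0,0,0,0.5],
    [0,0,0,0,0,0,0.5],
    [0,0,0,0,0,0,0.5],
    [0,0,0,0,0,0,0.5]
  ],
  "grip_force": 50
}}

```text
time: 49.8
tool_pos: [440.3, -419.6, 21.1]
tcp_rot: [179.9, 0.1, 73.0]
ft_force: [-0.8, 0.6, 5.8]
finger_gap: 58.6
grip_force: 54.2
```

Request:
{"op": "apply_moves", "data": {
  "deltas": [
    [0,0,-0.5,0,0,0,0.5],
    [0,0,-0.9,0,0,0,0.5],
    [0,0,-0.9,0,0,-0.83,0.5],
    [0,0,-0.9,0,0,-0.83,0.5],
    [0,0,0,0,0,-0.84,0.5],
    [0,0,0,0,0,-0.84,0.5],
    [0,0,0,0,0,-0.84,0.5],
    [0,0,0,0,0,-0.84,0.5]
  ]
}}

```text
time: 50.8
tool_pos: [439.5, -418.7, 116.5]
tcp_rot: [180.0, 0.0, 96.1]
ft_force: [-0.5, 0.0, -1.0]
finger_gap: 57.9
grip_force: 53.9
```

Request:
{"op": "apply_moves", "data": {
  "deltas": [
    [0,0,0,0,0,0,0.5],
    [0,0,0,0,0,0,0.5]
  ]
}}

```text
time: 51.05
tool_pos: [439.6, -418.8, 116.0]
tcp_rot: [180.0, 0.0, 95.9]
ft_force: [0.7, -0.4, -0.7]
finger_gap: 58.6
grip_force: 53.9
```

Run:
```python
from pr import *
st();go([538.9,78.1,80,96.05])
```

```text
t51.0 tcp [ 439.6 -418.8  116. ] rpy [180.    0.   95.9] F [ 0.7 -0.4 -0.7] gap 58.6 grip 53.9 q [-48.  14.  92.  -0.  74. -54.]
turn az total -0.03 | shift units dx 16.12 dy 5.04 dz 1.20
```

Request:
{"op": "apply_moves", "data": {
  "deltas": [
    [0.6,0.26,0,0,0,0,0.5],
    [0.9,0.26,0,0,0,0,0.5],
    [0.9,0.27,0,0,0,0,0.5],
    [0.9,0.26,0,0,0,0,0.5],
    [0.9,0.27,0,0,0,0,0.5],
    [0.9,0.26,0,0,0,0,0.5],
    [0.9,0.27,0,0,0,0,0.5],
    [0.9,0.26,0,0,0,0,0.5]
  ]
}}

```text
time: 52.05
tool_pos: [480.9, -204.3, 115.7]
tcp_rot: [180.0, -0.0, 96.0]
ft_force: [-0.2, 0.7, 0.4]
finger_gap: 58.1
grip_force: 53.9
```

Request:
{"op": "apply_moves", "data": {
  "deltas": [
    [0.9,0.27,0,0,0,0,0.5],
    [0.9,0.26,0,0,0,0,0.5],
    [0.9,0.27,0,0,0,0,0.5],
    [0.9,0.26,0,0,0,0,0.5],
    [0.9,0.27,0,0,0,0,0.5],
    [0.9,0.26,0,0,0,0,0.5],
    [0.9,0.27,0,0,0,0,0.5],
    [0.9,0.26,0,0,0,0,0.5]
  ]
}}

```text
time: 53.05
tool_pos: [521.1, 17.1, 115.7]
tcp_rot: [-180.0, -0.0, 96.0]
ft_force: [1.0, -0.3, -0.9]
finger_gap: 58.4
grip_force: 53.9
```

Request:
{"op": "apply_moves", "data": {
  "deltas": [
    [0.9,0.27,0,0,0,0,0.5],
    [0.9,0.26,0,0,0,0,0.5],
    [0.22,0.27,0.2,0,0,0,0.5],
    [0,0,0.5,0,0,0,0.5],
    [0,0,0.5,0,0,0,0.5],
    [0,0,0,0,0,0,0.5],
    [0,0,0,0,0,0,0.5],
    [0,0,0,0,0,0,0.5]
  ]
}}

```text
time: 54.05
tool_pos: [539.4, 77.7, 80.3]
tcp_rot: [179.9, 0.0, 96.0]
ft_force: [-0.7, -0.2, -0.7]
finger_gap: 58.3
grip_force: 53.8
```

Run:
```python
from pr import *
st();go([538.9,78.1,41,96.05])
```

```text
t54.0 tcp [539.4  77.7  80.3] rpy [179.9   0.   96. ] F [-0.7 -0.2 -0.7] gap 58.3 grip 53.8 q [  3.   7. 103.  -0.  69.  -3.]
turn az total -0.01 | shift units dx 0.02 dy -0.02 dz 1.31
```

Request:
{"op": "apply_moves", "data": {
  "deltas": [
    [0,-0.02,0.5,0,0,0,0.5],
    [0,0,0.5,0,0,0,0.5],
    [0,0,0.2,0,0,0,0.5],
    [0,0,0.1,0,0,0,0.5],
    [0,0,0,0,0,0,0.5],
    [0,0,0,0,0,0,0.5]
  ]
}}

```text
time: 54.8
tool_pos: [538.2, 78.0, 41.0]
tcp_rot: [-180.0, -0.0, 96.0]
ft_force: [-4.3, -0.4, 6.0]
finger_gap: 58.5
grip_force: 54.6
```

Request:
{"op": "apply_moves", "data": {
  "deltas": [
    [0,0,0,0,0,0,0.78],
    [0,0,0,0,0,0,0.8],
    [0,0,0,0,0,0,0.8],
    [0,0,-0.4,0,0,0,0.8],
    [0,0,-0.8,0,0,0,0.8],
    [0,0,-0.8,0,0,0,1],
    [0,0,-0.1,0,0,0,1],
    [0,0,0,0,0,0,1]
  ]
}}

```text
time: 55.8
tool_pos: [538.4, 77.9, 103.7]
tcp_rot: [180.0, 0.0, 96.0]
ft_force: [-0.5, -0.7, 0.5]
finger_gap: 84.9
grip_force: 0.0
```

Run:
```python
from pr import *
st();go([446,337.3,110,50.8])
I=snapshot('top');cv2.imwrite('pics/top6.png',I[:,:,::-1])
for b in blocks('top',I): print(np.round(b,1))
```

```text
t55.8 tcp [538.4  77.9 103.7] rpy [180.   0.  96.] F [-0.5 -0.7  0.5] gap 84.9 grip 0.0 q [  3.   5. 103.  -0.  72.  -3.]
turn az total 9.86 | shift units dx 4.75 dy -7.85 dz -0.21
[ 345.7 -322.    95.1 1877.8   49.7   48.3]
[ 446.4  336.8  141.8 1336.6   63.5   23.3]
[ 502.4 -627.1  169.8 3188.1   90.5   52. ]
[ 544.3  436.5  176.7 1416.1   63.5   36. ]
[ 626.   382.2  141.4 1918.4   77.    59.5]
```

Request:
{"op": "apply_moves", "data": {
  "deltas": [
    [0,0,-0.2,0,0,0.82,1],
    [0,0,0,0,0,0.82,1],
    [0,0,0,0,0,0.82,1],
    [0,0,0,0,0,0.82,1],
    [0,0,0,0,0,0.82,1],
    [0,0,0,0,0,0.82,1],
    [0,0,0,0,0,0.82,1],
    [0,0,0,0,0,0.82,1]
  ]
}}

```text
time: 56.85
tool_pos: [537.4, 77.8, 108.1]
tcp_rot: [-179.9, 0.1, 65.8]
ft_force: [-0.2, -0.1, -0.4]
finger_gap: 85.7
grip_force: 0.0
```

Request:
{"op": "apply_moves", "data": {
  "deltas": [
    [0,0,0,0,0,0.82,1],
    [0,0,0,0,0,0.83,1],
    [0,0,0,0,0,0.83,1],
    [0,0,0,0,0,0.82,1],
    [0.47,-0.78,0,0,0,0,1],
    [0.47,-0.79,0,0,0,0,1],
    [0.48,-0.78,0,0,0,0,1],
    [0.48,-0.79,0,0,0,0,1]
  ]
}}

```text
time: 57.85
tool_pos: [500.1, 182.1, 108.2]
tcp_rot: [-179.9, 0.1, 50.8]
ft_force: [-0.1, -0.2, -0.3]
finger_gap: 85.2
grip_force: 0.0
```

Request:
{"op": "apply_moves", "data": {
  "deltas": [
    [0.47,-0.78,0,0,0,0,1],
    [0.47,-0.79,0,0,0,0,1],
    [0.48,-0.78,0,0,0,0,1],
    [0.48,-0.79,0,0,0,0,1],
    [0.47,-0.78,0,0,0,0,1],
    [0.48,-0.79,0,0,0,0,1],
    [0,0,0,0,0,0,1],
    [0,0,0,0,0,0,1]
  ]
}}

```text
time: 58.85
tool_pos: [445.4, 336.4, 108.6]
tcp_rot: [-180.0, 0.1, 50.8]
ft_force: [-0.4, -1.2, -0.1]
finger_gap: 85.7
grip_force: 0.0
```

Request:
{"op": "apply_moves", "data": {
  "deltas": [
    [0,0,0,0,0,0,1],
    [0,0,0,0,0,0,1]
  ]
}}

```text
time: 59.1
tool_pos: [446.1, 336.5, 109.6]
tcp_rot: [180.0, 0.0, 50.8]
ft_force: [-0.6, -0.3, 0.6]
finger_gap: 85.5
grip_force: 0.0
```

Run:
```python
from pr import *
st();go([446,337.3,19.5,50.8])
I=snapshot('top');cv2.imwrite('pics/top7.png',I[:,:,::-1])
# bed check
J=ortho('top',I,440,640,-180,260,40,1.8);cv2.imwrite('pics/f.png',J[:,:,::-1])
```

```text
t59.1 tcp [446.1 336.5 109.6] rpy [180.    0.   50.8] F [-0.6 -0.3  0.6] gap 85.5 grip 0.0 q [ 32.   7. 100.  -0.  73.  71.]
turn az total -0.01 | shift units dx 0.02 dy -0.02 dz 3.00
```

View pics/f.png

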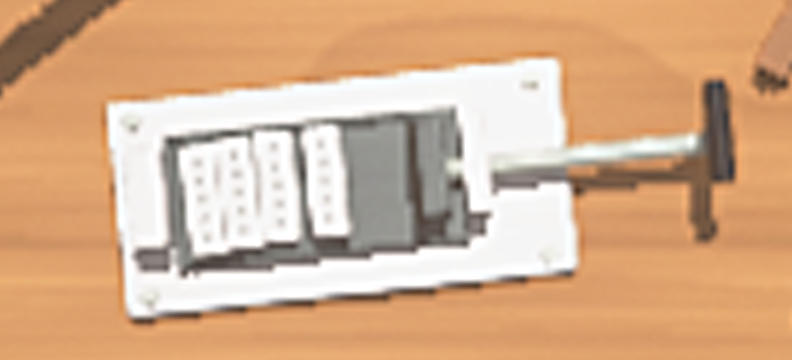

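The crop shows four blocks lying crosswise in the bed, at x pixels of about 203, 235, 277 and 327, and a free slot before the jaw at about 350–412. Now the fifth block.

Request:
{"op": "apply_moves", "data": {
  "deltas": [
    [0,0,0.7,0,0,0,1],
    [0,0,0.7,0,0,0,1],
    [0,0,0.7,0,0,0,1],
    [0,0,0.6,0,0,0,1],
    [0,0,0.3,0,0,0,1],
    [0,0,0,0,0,0,1],
    [0,0,0,0,0,0,1]
  ]
}}

```text
time: 60.02
tool_pos: [446.4, 337.5, 20.5]
tcp_rot: [180.0, -0.1, 50.8]
ft_force: [0.7, 0.0, 0.2]
finger_gap: 85.3
grip_force: 0.0
```

Request:
{"op": "apply_moves", "data": {
  "deltas": [
    [0,0,0,0,0,0,0.8],
    [0,0,0,0,0,0,0.5],
    [0,0,0,0,0,0,0.5],
    [0,0,0,0,0,0,0.5],
    [0,0,0,0,0,0,0.5]
  ],
  "grip_force": 50
}}

```text
time: 60.65
tool_pos: [446.6, 337.7, 20.9]
tcp_rot: [180.0, -0.1, 50.8]
ft_force: [-0.3, -0.1, 5.3]
finger_gap: 58.4
grip_force: 54.3
```

Request:
{"op": "apply_moves", "data": {
  "deltas": [
    [0,0,-0.5,0,0,0,0.5],
    [0,0,-0.9,0,0,0,0.5],
    [0,0,-0.9,0,0,-0.82,0.5],
    [0,0,-0.9,0,0,-0.82,0.5],
    [0,0,0,0,0,-0.82,0.5],
    [0,0,0,0,0,-0.82,0.5],
    [0,0,0,0,0,-0.82,0.5],
    [0,0,0,0,0,-0.82,0.5]
  ]
}}

```text
time: 61.65
tool_pos: [445.8, 337.2, 116.5]
tcp_rot: [180.0, -0.0, 73.5]
ft_force: [-0.0, -0.7, -1.6]
finger_gap: 58.4
grip_force: 53.9
```

Request:
{"op": "apply_moves", "data": {
  "deltas": [
    [0,0,0,0,0,-0.82,0.5],
    [0,0,0,0,0,-0.82,0.5],
    [0,0,0,0,0,-0.83,0.5],
    [0,0,0,0,0,-0.83,0.5],
    [0,0,0,0,0,-0.82,0.5],
    [0,0,0,0,0,-0.82,0.5],
    [0,0,0,0,0,0,0.5],
    [0,0,0,0,0,0,0.5]
  ]
}}

```text
time: 62.65
tool_pos: [445.8, 337.1, 116.1]
tcp_rot: [180.0, -0.0, 95.9]
ft_force: [0.7, -0.2, -0.3]
finger_gap: 58.5
grip_force: 53.9
```

Run:
```python
from pr import *
st();go([541.6,52.3,80,96.05])
```

```text
t62.6 tcp [445.8 337.1 116.1] rpy [180.   -0.   95.9] F [ 0.7 -0.2 -0.3] gap 58.5 grip 53.9 q [ 32.   7. 100.  -0.  73.  26.]
turn az total -0.03 | shift units dx -9.78 dy 2.17 dz 1.20
```

Request:
{"op": "apply_moves", "data": {
  "deltas": [
    [-0.8,0.18,0,0,0,0,0.5],
    [-0.82,0.18,0,0,0,0,0.5],
    [-0.82,0.18,0,0,0,0,0.5],
    [-0.82,0.18,0,0,0,0,0.5],
    [-0.82,0.18,0,0,0,0,0.5],
    [-0.82,0.18,0,0,0,0,0.5],
    [-0.82,0.18,0,0,0,0,0.5],
    [-0.82,0.18,0,0,0,0,0.5]
  ]
}}

```text
time: 63.65
tool_pos: [509.6, 145.8, 115.9]
tcp_rot: [180.0, -0.0, 95.9]
ft_force: [-0.4, 0.1, -1.9]
finger_gap: 58.4
grip_force: 53.9
```

Request:
{"op": "apply_moves", "data": {
  "deltas": [
    [-0.82,0.18,0,0,0,0,0.5],
    [-0.82,0.18,0,0,0,0,0.5],
    [-0.82,0.18,0.2,0,0,0,0.5],
    [-0.78,0.18,0.5,0,0,0,0.5],
    [0,0,0.5,0,0,0,0.5],
    [0,0,0,0,0,0,0.5],
    [0,0,0,0,0,0,0.5],
    [0,0,0,0,0,0,0.5]
  ]
}}

```text
time: 64.65
tool_pos: [541.4, 52.8, 80.5]
tcp_rot: [179.9, 0.0, 96.1]
ft_force: [0.4, 0.1, -0.2]
finger_gap: 58.3
grip_force: 53.9
```

Run:
```python
from pr import *
st();go([541.6,52.3,41,96.05])
```

```text
t64.7 tcp [541.4  52.8  80.5] rpy [179.9   0.   96.1] F [ 0.4  0.1 -0.2] gap 58.3 grip 53.9 q [  0.   7. 104.   0.  69.  -6.]
turn az total 0.00 | shift units dx -0.02 dy 0.00 dz 1.32
```

Request:
{"op": "apply_moves", "data": {
  "deltas": [
    [0,0,0.5,0,0,0,0.5],
    [0,0,0.5,0,0,0,0.5],
    [0,0,0.2,0,0,0,0.5],
    [0,0,0.11,0,0,0,0.5],
    [0,0,0,0,0,0,0.5],
    [0,0,0,0,0,0,0.5]
  ]
}}

```text
time: 65.4
tool_pos: [540.9, 52.1, 40.9]
tcp_rot: [-180.0, 0.0, 96.0]
ft_force: [-3.8, -0.9, 6.6]
finger_gap: 58.5
grip_force: 54.7
```

Request:
{"op": "apply_moves", "data": {
  "deltas": [
    [0,0,0,0,0,0,0.78],
    [0,0,0,0,0,0,0.8],
    [0,0,0,0,0,0,0.8],
    [0,0,-0.4,0,0,0,0.8],
    [0,0,-0.8,0,0,0,0.8],
    [0,0,-0.8,0,0,0,1],
    [0,0,-0.8,0,0,0,1],
    [0,0,0,0,0,0,1]
  ]
}}

```text
time: 66.4
tool_pos: [543.1, 52.2, 127.7]
tcp_rot: [179.7, 0.0, 96.0]
ft_force: [1.0, -0.3, 0.0]
finger_gap: 85.2
grip_force: 0.0
```

Run:
```python
from pr import *
st();go([561.9,-139.5,125,96.05])
```

```text
t66.4 tcp [543.1  52.2 127.7] rpy [179.7   0.   96. ] F [ 1.  -0.3  0. ] gap 85.2 grip 0.0 q [  0.   4. 102.  -0.  74.  -6.]
turn az total -0.01 | shift units dx -6.42 dy -0.05 dz 0.09
```

Request:
{"op": "apply_moves", "data": {
  "deltas": [
    [-0.8,0,0,0,0,0,1],
    [-0.8,0,0,0,0,0,1],
    [-0.8,0,0,0,0,0,1],
    [-0.8,0,0,0,0,0,1],
    [-0.8,0,0,0,0,0,1],
    [-0.8,0,0,0,0,0,1],
    [-0.8,0,0,0,0,0,1],
    [-0.8,0,0,0,0,0,1]
  ]
}}

```text
time: 67.4
tool_pos: [560.7, -139.4, 123.5]
tcp_rot: [-179.9, -0.0, 96.0]
ft_force: [-0.1, 0.3, -1.1]
finger_gap: 85.2
grip_force: 0.0
```

Request:
{"op": "apply_moves", "data": {
  "deltas": [
    [0,0,0,0,0,0,1],
    [0,0,0,0,0,0,1],
    [0,0,0,0,0,0,1]
  ]
}}

```text
time: 67.78
tool_pos: [560.9, -137.9, 124.1]
tcp_rot: [-180.0, -0.0, 96.1]
ft_force: [0.8, 0.7, -0.5]
finger_gap: 85.6
grip_force: 0.0
```

Run:
```python
from pr import *
st();go([561.9,-139,62.5,96.05])
I=snapshot('top');S=snapshot('scene')
a=ortho('top',I,460,620,-60,210,40,2.5)
b=cv2.resize(S[165:230,305:375],(400,372),interpolation=2)
c=np.zeros((400+0,675+0,3),np.uint8);c[:400,:675]=a
cv2.imwrite('pics/g.png',np.vstack([cv2.resize(a,(506,300)),cv2.resize(b,(506,290))])[:,:,::-1])
```

```text
t67.8 tcp [ 560.9 -137.9  124.1] rpy [-180.    -0.    96.1] F [ 0.8  0.7 -0.5] gap 85.6 grip 0.0 q [-19.   9.  96.   0.  74. -25.]
turn az total 0.00 | shift units dx -0.04 dy 0.03 dz 2.05
```

View pics/g.png

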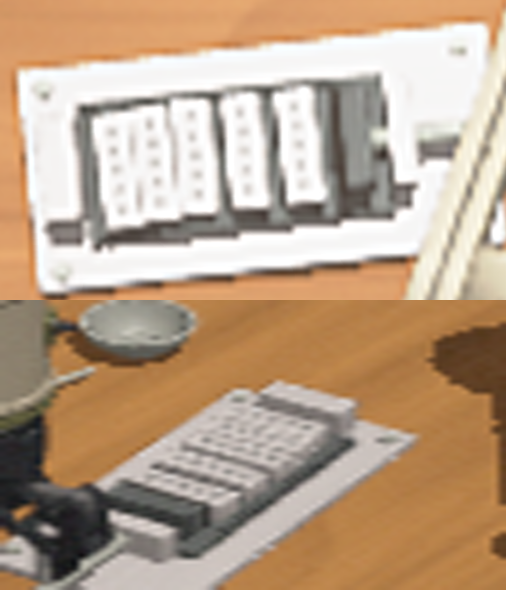

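All five blocks lie flat and crosswise, with small gaps and the fence and jaw clear at either end. Next I grip the T-bar and push it in gently.

Request:
{"op": "apply_moves", "data": {
  "deltas": [
    [0,0.03,0.6,0,0,0,1],
    [0,0,0.6,0,0,0,1],
    [0,0,0.6,0,0,0,1],
    [0,0,0.25,0,0,0,1],
    [0,0,0,0,0,0,1],
    [0,0,0,0,0,0,0.75],
    [0,0,0,0,0,0,0.5],
    [0,0,0,0,0,0,0.5]
  ],
  "grip_force": 40
}}

```text
time: 68.88
tool_pos: [562.0, -139.0, 64.2]
tcp_rot: [-180.0, 0.0, 96.0]
ft_force: [-6.9, 0.5, 7.3]
finger_gap: 55.0
grip_force: 41.9
```

Request:
{"op": "apply_moves", "data": {
  "deltas": [
    [0,0,0,0,0,0,0.5],
    [0,0,0,0,0,0,0.5],
    [0.12,0,0,0,0,0,0.5],
    [0.12,0,0,0,0,0,0.5],
    [0.12,0,0,0,0,0,0.5],
    [0.12,0,0,0,0,0,0.5],
    [0.12,0,0,0,0,0,0.5],
    [0,0,0,0,0,0,0.5]
  ]
}}

```text
time: 69.88
tool_pos: [560.0, -121.1, 64.2]
tcp_rot: [-180.0, 0.0, 96.0]
ft_force: [-5.8, -0.4, 6.8]
finger_gap: 55.1
grip_force: 41.9
```

Run:
```python
from pr import *
st()
```

```text
t69.9 tcp [ 560.  -121.1   64.2] rpy [-180.    0.   96.] F [-5.8 -0.4  6.8] gap 55.1 grip 41.9 q [-17.  13.  99.  -0.  68. -23.]
```

Request:
{"op": "apply_moves", "data": {
  "deltas": [
    [0.12,0,0,0,0,0,0.5],
    [0.12,0,0,0,0,0,0.5],
    [0.12,0,0,0,0,0,0.5],
    [0.12,0,0,0,0,0,0.5],
    [0.06,0,0,0,0,0,0.5],
    [0,0,0,0,0,0,0.5]
  ]
}}

```text
time: 70.62
tool_pos: [558.4, -105.0, 64.2]
tcp_rot: [-180.0, 0.0, 96.0]
ft_force: [-6.3, -0.2, 8.1]
finger_gap: 54.7
grip_force: 41.9
```

Request:
{"op": "apply_moves", "data": {
  "deltas": [
    [0.05,0,0,0,0,0,0.5],
    [0.05,0,0,0,0,0,0.5],
    [0,0,0,0,0,0,0.5]
  ]
}}

```text
time: 71.0
tool_pos: [558.0, -102.0, 64.3]
tcp_rot: [-180.0, 0.0, 96.0]
ft_force: [-7.2, 1.5, 8.6]
finger_gap: 55.1
grip_force: 41.9
```

Run:
```python
from pr import *
st()
S=snapshot('scene')
cv2.imwrite('pics/i.png',cv2.resize(S[155:245,275:385],None,fx=5,fy=5,interpolation=2)[:,:,::-1])
```

```text
t71.0 tcp [ 558.  -102.    64.3] rpy [-180.    0.   96.] F [-7.2  1.5  8.6] gap 55.1 grip 41.9 q [-16.  12. 100.  -0.  68. -22.]
```

View pics/i.png

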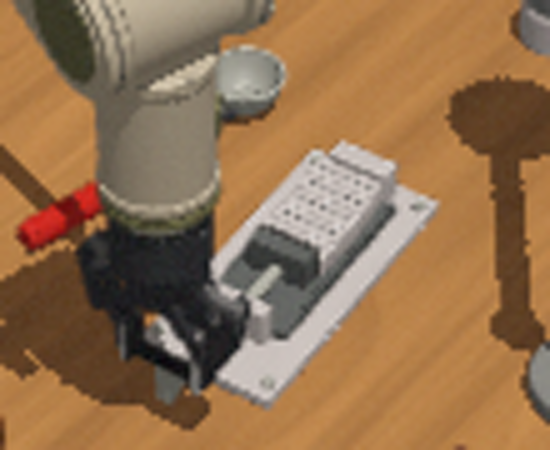

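The row is almost packed. One more small push, then I release and rise.

Request:
{"op": "apply_moves", "data": {
  "deltas": [
    [0.04,0,0,0,0,0,0.5],
    [0,0,0,0,0,0,0.5],
    [0,0,0,0,0,0,0.5]
  ]
}}

```text
time: 71.42
tool_pos: [557.9, -101.2, 64.2]
tcp_rot: [-180.0, 0.1, 96.0]
ft_force: [-4.2, -1.7, 7.6]
finger_gap: 55.0
grip_force: 41.9
```

Request:
{"op": "apply_moves", "data": {
  "deltas": [
    [0.04,0,0,0,0,0,0.5],
    [0,0,0,0,0,0,0.5],
    [0,0,0,0,0,0,0.5]
  ]
}}

```text
time: 71.8
tool_pos: [557.9, -101.1, 64.3]
tcp_rot: [180.0, 0.2, 96.0]
ft_force: [-4.0, -7.2, 5.7]
finger_gap: 54.9
grip_force: 41.7
```

Run:
```python
from pr import *
st()
```

```text
t71.8 tcp [ 557.9 -101.1   64.3] rpy [180.    0.2  96. ] F [-4.  -7.2  5.7] gap 54.9 grip 41.7 q [-15.  12. 100.  -0.  68. -21.]
```

Request:
{"op": "apply_moves", "data": {
  "deltas": [
    [0,0,0,0,0,0,0.8],
    [0,0,0,0,0,0,1],
    [0,0,0,0,0,0,1],
    [0,0,-0.8,0,0,0,1],
    [0,0,-0.9,0,0,0,1],
    [0,0,-0.9,0,0,-0.8,1],
    [0,0,-0.9,0,0,-0.8,1],
    [0,0,-0.9,0,0,-0.8,0.7]
  ]
}}

```text
time: 72.8
tool_pos: [557.9, -99.1, 195.8]
tcp_rot: [180.0, -0.0, 107.2]
ft_force: [-0.0, 0.5, -0.8]
finger_gap: 69.6
grip_force: 0.0
```

Request:
{"op": "apply_moves", "data": {
  "deltas": [
    [0,0,-0.9,0,0,-0.8,0.5],
    [0,0,-0.9,0,0,-0.8,0.5],
    [0,0,-0.9,0,0,-0.8,0.5],
    [0,0,-0.9,0,0,-0.8,0.5],
    [0,0,-0.9,0,0,-0.8,0.5],
    [0,0,-0.3,0,0,-0.76,0.5],
    [0,0,0,0,0,0,0.5],
    [0,0,0,0,0,0,0.5]
  ]
}}

```text
time: 73.8
tool_pos: [557.7, -99.2, 338.0]
tcp_rot: [-180.0, -0.1, 128.8]
ft_force: [-0.4, 0.1, -1.8]
finger_gap: 42.2
grip_force: 0.0
```

Run:
```python
from pr import *
st();go([632.7,316.6,340,128.8])
I={}
for n in('top','scene'):
    I[n]=snapshot(n);cv2.imwrite(f'pics/{n}8.png',I[n][:,:,::-1])
S=I['scene']
cv2.imwrite('pics/k.png',cv2.resize(S[110:245,275:455],None,fx=4,fy=4,interpolation=2)[:,:,::-1])
```

```text
t73.8 tcp [557.7 -99.2 338. ] rpy [-1.800e+02 -1.000e-01  1.288e+02] F [-0.4  0.1 -1.8] gap 42.2 grip 0.0 q [-15.   1.  82.   0.  97. -54.]
turn az total -0.01 | shift units dx 9.23 dy 10.63 dz -0.07
```

View pics/k.png

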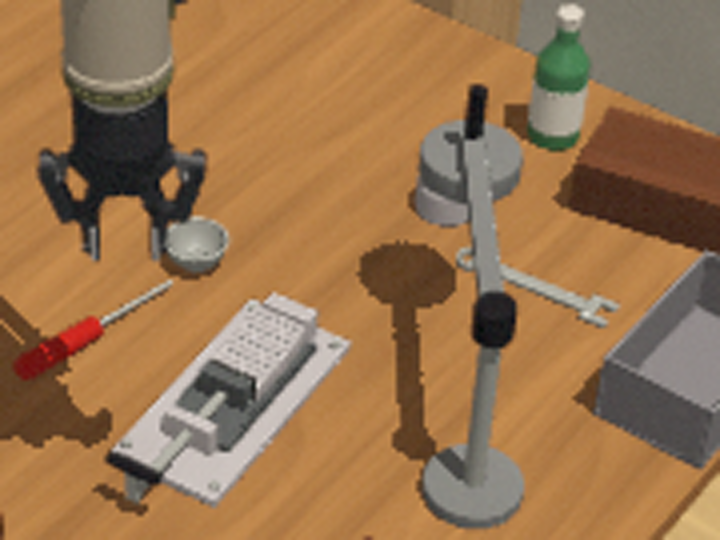

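The row is clamped tight against the fence at crop pixel (265,335). The lamp knob top is at about (477,90). Picture budget used up, so I finish by numbers.

Request:
{"op": "apply_moves", "data": {
  "deltas": [
    [0.66,0.76,0,0,0,0,0.35],
    [0.66,0.76,0,0,0,0,0.35],
    [0.66,0.76,0,0,0,0,0.35],
    [0.66,0.76,0,0,0,0,0.35],
    [0.66,0.76,0,0,0,0,0.35],
    [0.66,0.76,0,0,0,0,0.35],
    [0.66,0.76,0,0,0,0,0.35],
    [0.66,0.76,0,0,0,0,0.35]
  ]
}}

```text
time: 74.9
tool_pos: [600.5, 139.4, 338.0]
tcp_rot: [-179.9, -0.0, 128.8]
ft_force: [0.7, 0.7, 0.0]
finger_gap: 29.8
grip_force: 0.0
```

Request:
{"op": "apply_moves", "data": {
  "deltas": [
    [0.66,0.76,0,0,0,0,0.35],
    [0.66,0.76,0,0,0,0,0.35],
    [0.66,0.76,0,0,0,0,0.35],
    [0.66,0.76,0,0,0,0,0.35],
    [0.66,0.76,0,0,0,0,0.35],
    [0.65,0.75,0,0,0,0,0.35],
    [0,0,0,0,0,0,0.35],
    [0,0,0,0,0,0,0.35]
  ]
}}

```text
time: 75.9
tool_pos: [632.5, 315.8, 338.1]
tcp_rot: [-179.9, 0.0, 128.8]
ft_force: [0.5, -0.1, -0.2]
finger_gap: 30.0
grip_force: 0.0
```

Request:
{"op": "apply_moves", "data": {
  "deltas": [
    [0,0,0,0,0,0,0.35],
    [0,0,0,0,0,0,0.35],
    [0,0,0,0,0,0,0.35]
  ]
}}

```text
time: 76.28
tool_pos: [632.8, 315.8, 339.2]
tcp_rot: [180.0, 0.0, 128.8]
ft_force: [0.3, 0.3, 0.3]
finger_gap: 29.8
grip_force: 0.0
```

Run:
```python
from pr import *
st();go([632.7,316.6,270,128.8])
I={n:cv2.imread(f'pics/{n}8.png') for n in('top','scene')}
print(ray('scene',np.array([477,89])/4+[275,110],288))
# dark knob top in the top view near the expected place
u,v=proj('top',[632.7,316.6,288])[0].astype(int); g=I['top'][v-8:v+9,u-8:u+9].max(2)
m=(g<75); yy,xx=np.nonzero(m); print(len(yy), ray('top',[xx.mean()+u-8,yy.mean()+v-8],270) if len(yy) else None)
```

```text
t76.3 tcp [632.8 315.8 339.2] rpy [180.    0.  128.8] F [0.3 0.3 0.3] gap 29.8 grip 0.0 q [ 22.  24.  56.  -0. 100. -16.]
turn az total -0.00 | shift units dx 0.02 dy 0.01 dz 2.31
[[635.84200715 313.36196689 288.        ]]
43 [[632.30930653 313.42124588 270.        ]]
```

Request:
{"op": "apply_moves", "data": {
  "deltas": [
    [0,0,0.6,0,0,0,0.35],
    [0,0,0.6,0,0,0,0.35],
    [0,0,0.6,0,0,0,0.35],
    [0,0,0.5,0,0,0,0.35],
    [0,0,0,0,0,0,0.35],
    [0,0,0,0,0,0,0.35]
  ]
}}

```text
time: 77.03
tool_pos: [632.9, 316.5, 270.5]
tcp_rot: [180.0, 0.0, 128.8]
ft_force: [0.1, -0.9, 1.0]
finger_gap: 30.0
grip_force: 0.0
```

Request:
{"op": "apply_moves", "data": {
  "deltas": [
    [-0.02,-0.59,0,0,0,-0.89,0.35],
    [-0.02,-0.59,0,0,0,-0.89,0.35],
    [-0.02,-0.59,0,0,0,-0.89,0.35],
    [-0.02,-0.59,0,0,0,-0.89,0.35],
    [-0.02,-0.59,0,0,0,-0.89,0.35],
    [-0.02,-0.59,0,0,0,-0.89,0.35],
    [-0.02,-0.6,0,0,0,-0.9,0.35]
  ]
}}

```text
time: 77.9
tool_pos: [559.0, 218.0, 271.6]
tcp_rot: [179.9, 0.1, 157.6]
ft_force: [1.3, 0.9, -0.2]
finger_gap: 30.1
grip_force: 0.3
```

Request:
{"op": "apply_moves", "data": {
  "deltas": [
    [-0.02,-0.59,0,0,0,-0.89,0.35],
    [-0.02,-0.59,0,0,0,-0.89,0.35],
    [-0.02,-0.59,0,0,0,-0.89,0.35],
    [-0.02,-0.59,0,0,0,-0.89,0.35],
    [-0.02,-0.6,0,0,0,-0.9,0.35],
    [-0.02,-0.6,0,0,0,-0.9,0.35],
    [-0.02,-0.6,0,0,0,-0.9,0.35],
    [0,0,0,0,0,0,0.35]
  ]
}}

```text
time: 78.9
tool_pos: [541.5, 95.0, 271.4]
tcp_rot: [-180.0, 0.1, -174.0]
ft_force: [0.2, 0.7, 0.9]
finger_gap: 29.9
grip_force: 0.0
```

Request:
{"op": "apply_moves", "data": {
  "deltas": [
    [0,0,0,0,0,0,0.35],
    [0,0,0,0,0,0,0.35],
    [0,0,-0.6,0,0,0,0.4],
    [0,0,-0.8,0,0,0,0.4],
    [0,0,-0.8,0,0,0,0.4],
    [0,0,-0.8,0,0,0,0.4],
    [0,0,0,0,0,0,0.4]
  ]
}}

```text
time: 79.78
tool_pos: [541.9, 96.1, 363.5]
tcp_rot: [-180.0, 0.3, -173.9]
ft_force: [0.0, -0.4, 0.3]
finger_gap: 34.4
grip_force: 0.0
```

Request:
{"op": "apply_moves", "data": {
  "deltas": [
    [0.6,0.9,0,0,0,0,0.4],
    [0.6,0.9,0,0,0,0,0.4],
    [0.6,0.9,0,0,0,0,0.4],
    [0.6,0.9,0,0,0,0,0.4],
    [0.6,0.9,0,0,0,0,0.4],
    [0.6,0.9,0,0,0,0,0.4],
    [0.6,0.9,0,0,0,0,0.4],
    [0.6,0.9,0,0,0,0,0.4]
  ]
}}

```text
time: 80.78
tool_pos: [373.5, 295.9, 359.0]
tcp_rot: [-180.0, -0.1, -173.9]
ft_force: [0.5, -0.6, -0.4]
finger_gap: 34.0
grip_force: 0.0
```

Run:
```python
from pr import *
st()
I={}
for n in('top','scene'): I[n]=snapshot(n); cv2.imwrite(f'pics/{n}9.png',I[n][:,:,::-1])
for n in I:
    u,v=proj(n,[541,94.6,274])[0].astype(int); g=I[n][v-10:v+11,u-10:u+11].max(2)
    yy,xx=np.nonzero(g<70); print(n,len(yy), ray(n,[xx.mean()+u-10,yy.mean()+v-10],270 if n=='top' else 260).round(0) if len(yy) else None)
```

```text
t80.8 tcp [373.5 295.9 359. ] rpy [-1.800e+02 -1.000e-01 -1.739e+02] F [ 0.5 -0.6 -0.4] gap 34.0 grip 0.0 q [ 32. -13.  93.   0. 100. -64.]
top 4 [[537.  86. 270.]]
scene 61 [[540.  89. 260.]]
```

Run:
```python
from pr import *
a=cv2.imread('pics/scene8.png',0);b=cv2.imread('pics/scene9.png',0)
# jaw + front of the row; shadow-tolerant correlation search
t=a[186:212,320:356]; r=cv2.matchTemplate(b[180:218,314:362],t,cv2.TM_CCOEFF_NORMED);print(cv2.minMaxLoc(r),'expected loc (6,6)')
t=a[205:235,300:330]; r=cv2.matchTemplate(b[199:241,294:336],t,cv2.TM_CCOEFF_NORMED);print(cv2.minMaxLoc(r))
```

```text
(-0.09996022284030914, 0.6617732048034668, (0, 7), (6, 6)) expected loc (6,6)
(0.054524026811122894, 0.9763602018356323, (0, 8), (6, 6))
```

The row and the T-bar have not moved, and the lamp knob measures about 11 mm from the bed centre. Handing in.

```bash
python3 -c "
from bench import *
print(hand_in())"
```

```text
the job is handed in; nothing more can be done
None
```

The job is handed in, and no verdict came back: all five blocks lie in the bed clamped against the fence, the lamp head is about 11 mm from over the bed centre, and the arm is clear of everything.

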